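# Recharge the humidity cassette of a display case

## Robot

A 7-joint arm with a two-finger parallel gripper is mounted at the origin on a cart in front of the work surface, level with it; the furniture and walls round the work are solid. World frame = base frame: x ahead of the robot, y to its left, z up, the work surface at z = 0. Lengths are in m, angles in rad, forces in N, time in s.
With the tool pointing down it reaches from about 0.425 to 0.925 m from the base axis. Payload 6.8 kg.
Tool frame: the origin (TCP) lies on the mounting face of the last link; the fingertips stand 173 mm ahead of it and the grasp point (between the pads) lies 155 mm ahead of it; z points along the fingers, y is the direction in which the jaws open and shut (so a half turn about z gives the same grasp; the last joint's range is limited). The gripper opens to 85 mm and grips with 20 to 120 N. Pads are 22 mm wide; open, the fingers measure 114 mm over their backs; the gripper's body (76 mm by 85 mm) begins 54 mm behind the grasp point. The pads swing forward as they close: fully open they stand 13 mm farther back than shut.
Start: joints at [-1.364, 0.477, 0.022, 1.555, -0.011, 1.109, -0.083], TCP at [0.209, 0.642, 0.405] pointing down, gripper open.
Joint ranges: [-2.96, 2.96], [-0.34, 2.1], [-1.41, 1.46], [0.24, 2.44], [-1.37, 4.51], [0.17, 1.92], [-2.96, 2.96]. Speed limits (rad/s): [2.39, 2.39, 3.14, 3.14, 3.14, 3.14, 3.14].

## Interface

Orientations are given as a rotation vector (axis times angle).
In Python, from bench import bot gives the robot as it stands.
- The arm moves only by the tool arm_command, never from a script. Its argument "steps" is a list of rows, each an object of numbers: "tx", "ty", "tz": the shift along the world's x, y, z each as a share of 2 cm, from -1 to 1; "rx", "ry", "rz": the turn, a rotation vector about the world's x, y, z each as a share of pi rad, from -1 to 1; "hand": the opening, from 0 (shut) to 1 (fully open). In form: [{"tx": .., "ty": .., "tz": .., "rx": .., "ry": .., "rz": .., "hand": ..}, ...]. A call has 1 to 12 rows; each row shifts and turns the commanded pose from where the row before left it; what a row does not reach is not made up. A row lasts 1/10 s, in which the tool goes at most 50 mm and 8.59 degrees, less where a joint would pass 70% of its speed; a pose out of reach is approached as far as the arm can. A call with a number of a shift or a turn outside -1 to 1 is refused whole. A call with a gripper value outside its range is refused whole. The fingers move at their own pace and stop on an object; "squeeze" is the grip in N (left out, the last holds). Time passes only in rows, so rows that do not move let the fingers close. It gives the time, the measured TCP pose, the force and the opening at its end, in the units of the state.
- bot.state(): the state, without advancing time (a new reading comes with each control period).
- bot.get_image(name): name is "scene" or "top" or "wrist"; returns (picture, depth): 420x560x3 uint8, red, green, blue; 420x560 float32, m along the optical axis (not along the pixel's ray), 0 where there is no reading.
- bot.calibration(name): a dict with "camera_matrix" (3x3 intrinsics, pixels), "rvec" (rotation vector, rad) and "tvec" (3), from world to camera coordinates, as OpenCV has them; the wrist camera has in their place "T_tool_cam" (4x4, takes a point from camera to tool coordinates, whose origin is the TCP and whose axes are the flange's). Camera axes: x right, y down, z forward; pixel columns grow to the right and rows downward; lengths in m; the calibration is good to about 2 mm. A picture is of the moment at which its call begins: read the wrist's pose just before it. calibration takes no time and is no camera call.
- bot.finish_job(): hands the job in, once; it reports no verdict.
The state is a dict: "clock": time; "qpos": joint angles; "dq": joint speeds; "tau": joint torques, N m; "eef_pos": TCP position; "eef_rot": TCP orientation; "ft_force": force on the tool from outside, world axes, zero at the start; "ft_torque": the same for the moment, N m; "gripper_width": opening from 0.0 (shut) to 1.0 (fully open).
Only numpy, scipy, OpenCV 4.12 (cv2) and the standard library are available. Lean on these libraries where they do the work, as an engineer would, in place of code of your own. Each camera call takes 0.05 s, during which the arm holds its last target.

## Task

Recharge the display-case humidity cassette: take the spent clay bricks out of its pan and put them in the white tub, then tip the oven tray over the pan so that all the fresh bricks slide in, and set the empty tray down flat on the bench again. Then lower the vented cover over the two locating pins until it rests flush, and turn both catches fully in over its edge. Leave the loupe, the tin and the red-capped bottle behind it where they stand.

Things in the scene. Friction and masses are not known exactly. Their poses are not given: they have to be found in the camera images.
- cassette: The humidity cassette: an open aluminium pan fixed on the bench, origin under its centre on the bench, z up. Inside it is 110 mm (x) by 160 mm (y), inner floor 8 mm and rim 52 mm above the bench, walls 3 mm. The flat rim is 142 mm (x) by 216 mm (y). From the rim at x = 0, y = +95 and y = -95 mm stand two steel locating pins, 8 mm thick for 13 mm, then tapering to a 3 mm tip 22 mm above the rim. Beyond the middle of each long rim (x = -78 and +78 mm) a turn catch is pivoted.
- catch_near (a joint): Angle of the turn catch at x = -78 mm of the cassette (the side towards the robot): 0 = open, nose lies along the rim (towards +y of the cassette), clear of the cover; 1.5 = closed stop, nose points inwards over the cover's edge with 1.5 mm to spare. Closing turns it clockwise seen from above. It stays where it is left (friction about 0.04 N m).
- catch_far (a joint): The same for the turn catch at x = +78 mm of the cassette (the far side); open, its nose lies towards -y of the cassette; closing is also clockwise seen from above.
- catch_near_grip (a point): Point on the pivot axis of the near catch, in the middle of its upright steel finger grip: a bar 30 mm long (its x), 8 mm thick (its y), from 62 to 84 mm above the bench; the point is 75 mm up. The bar runs along the nose, and x points to the nose's tip, 32 mm from the axis. The nose is 14 mm wide, 58 to 62 mm above the bench.
- catch_far_grip (a point): The same point of the far catch.
- cover_grip (a point): The cassette's loose cover: an aluminium plate 124 mm (x) by 206 mm (y) by 5 mm with vent slots, about 0.35 kg (varies). A black bridge handle stands on its middle: the bar is 12 mm thick (x), 84 mm long (y), 12 mm high; the point is the bar's centre, 39 mm above the plate's underside, z up. Two holes of 10.5 mm lie at x = 0, y = +95 and -95 mm; it fits either way round. Seated, this point is 91 mm above the bench, over the cassette's centre.
- tray_grip (a point): The steel oven tray, 150 mm (x) by 104 mm (y), floor 3 mm thick, about 0.25 kg (varies), walls 24 mm high on three sides and open at its front, the -x end. The point is the centre of its wooden bridge handle: a flat-sided bar 14 mm thick (x), 110 mm long (y), 12 mm high, 64 mm above the underside, 4 mm behind the tray's middle (+x). Dry bricks start to slide on its floor at a tilt of 15 to 24 degrees.
- tray_mouth (a point): Middle of the tray floor's open front edge, 79 mm in front of (-x) and 61 mm below the handle's centre; axes as the tray's.
- tub: White plastic tub for spent bricks, fixed on the bench: outside 116 mm (x) by 150 mm (y) by 40 mm high, walls and floor 4 mm; origin under its centre, on the bench.
- fresh_0_mid (a point): A fresh clay desiccant brick, 22 mm (its x) by 32 mm (its y) by 18 mm high (z), edges rounded 3 mm, about 18 g; the point is its centre. At the start it lies flat on the oven tray; absent in some starts.
- fresh_1_mid (a point): A fresh clay desiccant brick, 22 mm (its x) by 32 mm (its y) by 18 mm high (z), edges rounded 3 mm, about 18 g; the point is its centre. At the start it lies flat on the oven tray; absent in some starts.
- fresh_2_mid (a point): A fresh clay desiccant brick, 22 mm (its x) by 32 mm (its y) by 18 mm high (z), edges rounded 3 mm, about 18 g; the point is its centre. At the start it lies flat on the oven tray; absent in some starts.
- fresh_3_mid (a point): A fresh clay desiccant brick, 22 mm (its x) by 32 mm (its y) by 18 mm high (z), edges rounded 3 mm, about 18 g; the point is its centre. At the start it lies flat on the oven tray; absent in some starts.
- fresh_4_mid (a point): A fresh clay desiccant brick, 22 mm (its x) by 32 mm (its y) by 18 mm high (z), edges rounded 3 mm, about 18 g; the point is its centre. At the start it lies flat on the oven tray; absent in some starts.
- fresh_5_mid (a point): A fresh clay desiccant brick, 22 mm (its x) by 32 mm (its y) by 18 mm high (z), edges rounded 3 mm, about 18 g; the point is its centre. At the start it lies flat on the oven tray; absent in some starts.
- spent_0_mid (a point): A spent clay desiccant brick, 22 mm (its x) by 32 mm (its y) by 18 mm high (z), edges rounded 3 mm, about 18 g; the point is its centre. At the start it lies flat on the floor of the cassette; absent in some starts.
- spent_1_mid (a point): A spent clay desiccant brick, 22 mm (its x) by 32 mm (its y) by 18 mm high (z), edges rounded 3 mm, about 18 g; the point is its centre. At the start it lies flat on the floor of the cassette; absent in some starts.
- spent_2_mid (a point): A spent clay desiccant brick, 22 mm (its x) by 32 mm (its y) by 18 mm high (z), edges rounded 3 mm, about 18 g; the point is its centre. At the start it lies flat on the floor of the cassette; absent in some starts.
- spent_3_mid (a point): A spent clay desiccant brick, 22 mm (its x) by 32 mm (its y) by 18 mm high (z), edges rounded 3 mm, about 18 g; the point is its centre. At the start it lies flat on the floor of the cassette; absent in some starts.
- loupe: Bystander: black loupe, 42 mm wide, 34 mm high, origin under its centre.
- strip_tin: Bystander: round green tin, 64 mm wide, 23 mm high, origin under its centre.
- red_bottle: Bystander: white plastic bottle with red cap, 48 mm wide, 98 mm high, origin under its centre.

How it is judged:
By the outcome, as a careful person would: the job done as asked, in the order asked, and still so for the second after the job is handed in, with the robot touching nothing.
Of fresh_0, fresh_1, fresh_2, fresh_3, fresh_4, fresh_5 only 3 to 6 are there at a start; the rules pass over those that are not, and their reading is None.
Of spent_0, spent_1, spent_2, spent_3 only 2 to 4 are there at a start; the rules pass over those that are not, and their reading is None.
At some moment in a run one of cover, oven_tray may be knocked a few centimetres aside while the robot is not near it.
It also fails if it takes over 208 s, if anything falls off the work surface, if the arm or the gripper's body presses on something with over 40 N, if the wrist force passes 120 N, or if a joint passes its speed limit or range.

## Working session

There is one attempt and no reset: what is moved stays moved. The work goes in short steps, Python scripts to look and compute and a tool call to move; the robot and the scene stay as the last step left them, time stands still between calls to the robot, and variables do not carry over. Pictures are saved under pics/ and viewed, and the job is handed in when it is done.

Besides the shell and the picture viewer there is one more tool, called by a JSON object that holds its "fn" and its "kwargs", one argument or row to a line. arm_command: Moves the arm, as the interface text tells. Its arguments: {"type":"object","properties":{"steps":{"type":"array"},"squeeze":{"type":"number"}},"required":["steps"]}

```bash
ls; mkdir -p pics
cat > h.py <<'E'
from bench import bot
import numpy as np, cv2
from scipy.spatial.transform import Rotation as R
def cam(name, st=None):
    c=bot.calibration(name); K=np.array(c["camera_matrix"])
    if name=="wrist":
        st=st or bot.state()
        T=np.eye(4);T[:3,:3]=R.from_rotvec(st["eef_rot"]).as_matrix();T[:3,3]=st["eef_pos"]
        T=T@np.array(c["T_tool_cam"])
    else:
        r=cv2.Rodrigues(np.array(c["rvec"],float))[0];T=np.eye(4);T[:3,:3]=r.T;T[:3,3]=-r.T@np.array(c["tvec"]).ravel()
    return K,T
def cloud(K,T,d):
    v,u=np.mgrid[:d.shape[0],:d.shape[1]]
    p=np.stack([(u-K[0,2])/K[0,0]*d,(v-K[1,2])/K[1,1]*d,d],-1)
    return p@T[:3,:3].T+T[:3,3]
def ray(K,T,u,v,z):
    p=T[:3,:3]@np.array([(u-K[0,2])/K[0,0],(v-K[1,2])/K[1,1],1]); return T[:3,3]+p*(z-T[2,3])/p[2]
def shot(name,fn=None):
    st=bot.state(); K,T=cam(name,st); im,d=bot.get_image(name)
    if fn: cv2.imwrite('pics/'+fn+'.png',im[:,:,::-1]); np.savez('pics/'+fn+'.npz',im=im,d=d,K=K,T=T)
    return im,d,K,T
E
python3 - <<'E'
from h import *
print(bot.state())
for n in ["scene","top","wrist"]:
    im,d,K,T=shot(n,n+'0'); print(n,K.round(1).tolist(),T.round(3).tolist())
E
```

```text
pics
{'clock': 0.0, 'qpos': array([-1.3640785 ,  0.4777825 ,  0.02237074,  1.55648286, -0.01150035,
        1.10929798, -0.08308372]), 'dq': array([-0.0007337 ,  0.0003215 , -0.00217937,  0.00054964, -0.00012125,
       -0.0020283 ,  0.00035038]), 'tau': array([-3.63981826e-06, -5.96430373e+01,  1.60809148e+00, -2.81196409e+01,
        1.24729337e-02,  9.09298280e-03, -3.60543041e-06]), 'eef_pos': array([0.2089288 , 0.64154803, 0.40372457]), 'eef_rot': array([-4.92437793e-01, -3.10261638e+00,  2.88517900e-03]), 'ft_force': array([-0.21634779, -0.30009796,  0.29875592]), 'ft_torque': array([-0.03238306, -0.02691074, -0.01606983]), 'gripper_width': 0.9992306431594237}
scene [[526.9, 0.0, 283.8], [0.0, 526.9, 209.6], [0.0, 0.0, 1.0]] [[-0.612, -0.483, 0.626, -0.434], [-0.791, 0.363, -0.492, 0.765], [0.01, -0.797, -0.604, 1.041], [0.0, 0.0, 0.0, 1.0]]
top [[526.5, 0.0, 269.6], [0.0, 526.5, 207.6], [0.0, 0.0, 1.0]] [[0.021, -0.988, 0.155, 0.396], [-1.0, -0.02, 0.003, -0.009], [-0.0, -0.155, -0.988, 1.312], [0.0, 0.0, 0.0, 1.0]]
wrist [[341.4, 0.0, 278.4], [0.0, 341.4, 208.0], [0.0, 0.0, 1.0]] [[0.31, 0.909, 0.278, 0.138], [0.951, -0.296, -0.092, 0.664], [-0.002, 0.293, -0.956, 0.373], [0.0, 0.0, 0.0, 1.0]]
```

View pics/scene0.png

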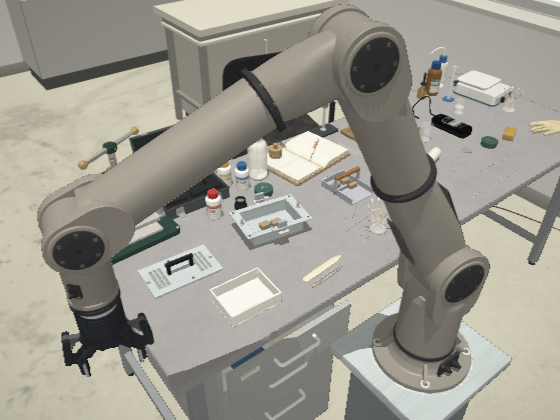

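View pics/top0.png

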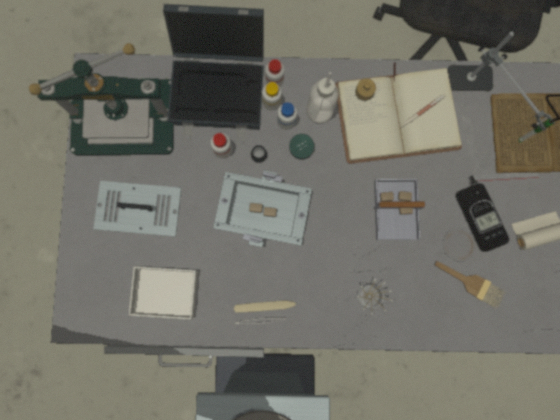

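View pics/wrist0.png

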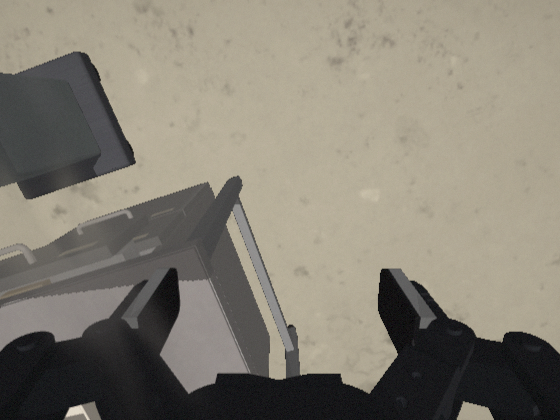

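Run:
```python
from h import *
z=np.load('pics/top0.npz');im=z['im']
a=cv2.resize(im[160:260,85:345],None,fx=3,fy=3,interpolation=cv2.INTER_CUBIC)
b=cv2.resize(im[165:255,360:440],None,fx=4,fy=4,interpolation=cv2.INTER_CUBIC)
cv2.imwrite('pics/a.png',a[:,:,::-1]);cv2.imwrite('pics/b.png',b[:,:,::-1])
K,T=z['K'],z['T'];P=cloud(K,T,z['d'])
np.set_printoptions(precision=4,suppress=True)
for n,u,v,h in [("casc",263,208,.052),("coverh",136,207,.039),("trayh",401,204,.064),("tub",164,292,.04),("b0",256,208,.026),("b1",270,212,.026),("pinL",223,201,.07),("pinR",304,216,.07),("loupe",259,153,.034),("tin",302,146,.023),("bot",221,143,.098)]:
    print(n,ray(K,T,u,v,h),P[v,u])
```

```text
casc [0.5927 0.0115 0.052 ] [0.5995 0.0122 0.0084]
coverh [0.5908 0.3226 0.039 ] [0.59   0.3212 0.0444]
trayh [ 0.6073 -0.3197  0.064 ] [ 0.6065 -0.3186  0.0687]
tub [0.387  0.2432 0.04  ] [0.3867 0.25   0.0056]
b0 [0.5964 0.0292 0.026 ] [0.5961 0.0292 0.0276]
b1 [ 0.5871 -0.0056  0.026 ] [ 0.5869 -0.0056  0.027 ]
pinL [0.6048 0.1073 0.07  ] [0.6064 0.1081 0.0609]
pinR [ 0.5726 -0.0868  0.07  ] [ 0.5746 -0.0877  0.0558]
loupe [0.7343 0.0249 0.034 ] [0.7358 0.0251 0.0282]
tin [ 0.7576 -0.0829  0.023 ] [ 0.7582 -0.083   0.0209]
bot [0.7399 0.1142 0.098 ] [0.7389 0.1138 0.1016]
```

View pics/a.png

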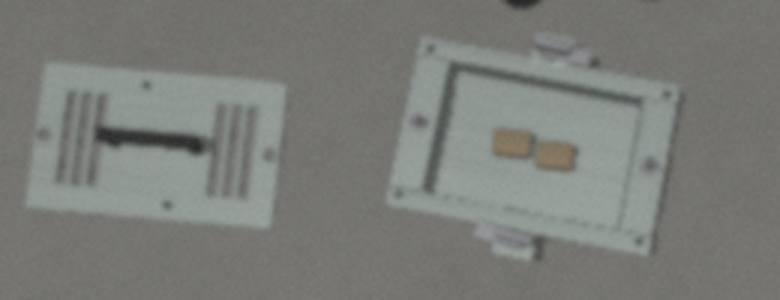

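View pics/b.png

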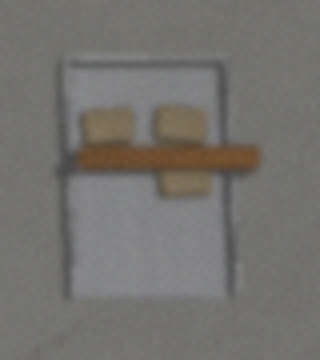

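```bash
cat >> h.py <<'E'
np.set_printoptions(precision=4,suppress=True)
def toolR(yaw,tilt=0):
    # tool y along pan-x rotated by yaw; z down. x chosen so frame is right handed; then tilt about world-yawed y axis by -tilt (mouth -x down)
    y=np.array([np.cos(yaw),np.sin(yaw),0]); z=np.array([0,0,-1.]); x=np.cross(y,z)
    M=np.stack([x,y,z],1)
    ax=np.array([-np.sin(yaw),np.cos(yaw),0])
    return R.from_rotvec(-tilt*ax).as_matrix()@M
def where(st=None):
    st=st or bot.state(); M=R.from_rotvec(st["eef_rot"]).as_matrix()
    return np.array(st["eef_pos"]),M
def go(p=None,M=None,grasp=True):
    """p = grasp point target; prints total shift in units of 2cm and turn in units of pi"""
    pos,M0=where()
    if M is None: M=M0
    else:
        M2=M@np.diag([-1,-1,1])
        if R.from_matrix(M2@M0.T).magnitude()<R.from_matrix(M@M0.T).magnitude(): M=M2
    rv=R.from_matrix(M@M0.T).as_rotvec()
    gp=pos+0.155*M0[:,2]
    d=np.zeros(3) if p is None else (np.array(p)-(0.155*M[:,2] if grasp else 0)-pos)
    print("clock",bot.state()["clock"],"tcp",pos,"grasp",gp,"| shift units",d/0.02,"turn units",rv/np.pi,"min rows",max(np.abs(d).max()/0.02,np.linalg.norm(rv)/0.15))
E
python3 - <<'E'
from h import *
p,M=where();print(M)
go([.56,.01,.25],toolR(-0.16))
c=bot.calibration("wrist");print(np.array(c["T_tool_cam"]))
E
```

```text
[[-0.9509  0.3096 -0.0004]
 [ 0.3096  0.9509 -0.0014]
 [-0.0001 -0.0014 -1.    ]]
clock 0.15 tcp [0.2089 0.6416 0.4039] grasp [0.2089 0.6414 0.2489] | shift units [ 17.5546 -31.5825   0.0527] turn units [ 0.0003 -0.0004 -0.4507] min rows 31.582488986121483
[[-0.0004 -0.9562 -0.2926  0.0741]
 [ 1.     -0.0003 -0.0002 -0.0002]
 [ 0.0001 -0.2926  0.9562  0.0305]
 [ 0.      0.      0.      1.    ]]
```

{"fn": "arm_command", "kwargs": {
  "steps": [
    {"tx":0.55,"ty":-1,"rz":-0.014,"hand":0.55},
    {"tx":0.55,"ty":-1,"rz":-0.014},
    {"tx":0.55,"ty":-1,"rz":-0.014},
    {"tx":0.55,"ty":-1,"rz":-0.014},
    {"tx":0.55,"ty":-1,"rz":-0.014},
    {"tx":0.55,"ty":-1,"rz":-0.014},
    {"tx":0.55,"ty":-1,"rz":-0.014},
    {"tx":0.55,"ty":-1,"rz":-0.014},
    {"tx":0.55,"ty":-1,"rz":-0.014},
    {"tx":0.55,"ty":-1,"rz":-0.014},
    {"tx":0.55,"ty":-1,"rz":-0.014},
    {"tx":0.55,"ty":-1,"rz":-0.014}
  ]
}}

```text
invalid input at $.steps[0]: expected keys tx, ty, tz, rx, ry, rz, hand
```

{"fn": "arm_command", "kwargs": {
  "steps": [
    {"tx":0.55,"ty":-1,"rz":-0.014},
    {"tx":0.55,"ty":-1,"rz":-0.014},
    {"tx":0.55,"ty":-1,"rz":-0.014},
    {"tx":0.55,"ty":-1,"rz":-0.014},
    {"tx":0.55,"ty":-1,"rz":-0.014},
    {"tx":0.55,"ty":-1,"rz":-0.014},
    {"tx":0.55,"ty":-1,"rz":-0.014},
    {"tx":0.55,"ty":-1,"rz":-0.014},
    {"tx":0.55,"ty":-1,"rz":-0.014},
    {"tx":0.55,"ty":-1,"rz":-0.014},
    {"tx":0.55,"ty":-1,"rz":-0.014},
    {"tx":0.55,"ty":-1,"rz":-0.014}
  ]
}}

```text
invalid input at $.steps[0]: expected keys tx, ty, tz, rx, ry, rz, hand
```

{"fn": "arm_command", "kwargs": {
  "steps": [
    {"tx":0.55,"ty":-1,"rz":-0.014},
    {"tx":0.55,"ty":-1,"rz":-0.014},
    {"tx":0.55,"ty":-1,"rz":-0.014},
    {"tx":0.55,"ty":-1,"rz":-0.014},
    {"tx":0.55,"ty":-1,"rz":-0.014},
    {"tx":0.55,"ty":-1,"rz":-0.014},
    {"tx":0.55,"ty":-1,"rz":-0.014},
    {"rz":-0.014},
    {"rz":0}
  ]
}}

```text
invalid input at $.steps[0]: expected keys tx, ty, tz, rx, ry, rz, hand
```

Run:
```python
from h import *
im,d,K,T=shot("wrist","w1");go([.56,.01,.25],toolR(-0.16));print(bot.state()["gripper_width"])
```

```text
clock 0.2 tcp [0.2089 0.6417 0.4041] grasp [0.2089 0.6415 0.2491] | shift units [ 17.553  -31.585    0.0457] turn units [ 0.0002 -0.0003 -0.4507] min rows 31.585022377952704
0.9971578635724625
```

View pics/w1.png

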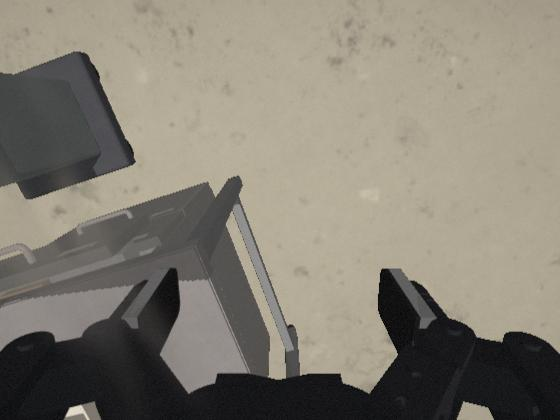

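{"fn": "arm_command", "kwargs": {
  "steps": [
    {"tx":0.55,"ty":-1,"tz":0,"rx":0,"ry":0,"rz":-0.014,"hand":0.55},
    {"tx":0.55,"ty":-1,"tz":0,"rx":0,"ry":0,"rz":-0.014,"hand":0.55},
    {"tx":0.55,"ty":-1,"tz":0,"rx":0,"ry":0,"rz":-0.014,"hand":0.55},
    {"tx":0.55,"ty":-1,"tz":0,"rx":0,"ry":0,"rz":-0.014,"hand":0.55},
    {"tx":0.55,"ty":-1,"tz":0,"rx":0,"ry":0,"rz":-0.014,"hand":0.55},
    {"tx":0.55,"ty":-1,"tz":0,"rx":0,"ry":0,"rz":-0.014,"hand":0.55},
    {"tx":0.55,"ty":-1,"tz":0,"rx":0,"ry":0,"rz":-0.014,"hand":0.55},
    {"tx":0.55,"ty":-1,"tz":0,"rx":0,"ry":0,"rz":-0.014,"hand":0.55},
    {"tx":0.55,"ty":-1,"tz":0,"rx":0,"ry":0,"rz":-0.014,"hand":0.55},
    {"tx":0.55,"ty":-1,"tz":0,"rx":0,"ry":0,"rz":-0.014,"hand":0.55},
    {"tx":0.55,"ty":-1,"tz":0,"rx":0,"ry":0,"rz":-0.014,"hand":0.55},
    {"tx":0.55,"ty":-1,"tz":0,"rx":0,"ry":0,"rz":-0.014,"hand":0.55}
  ]
}}

```text
clock: 1.4
eef_pos: [0.3419, 0.4001, 0.4048]
eef_rot: [1.29, 2.865, 0.0]
ft_force: [-0.4, 0.3, 0.4]
gripper_width: 0.551
```

{"fn": "arm_command", "kwargs": {
  "steps": [
    {"tx":0.55,"ty":-1,"tz":0,"rx":0,"ry":0,"rz":-0.014,"hand":0.55},
    {"tx":0.55,"ty":-1,"tz":0,"rx":0,"ry":0,"rz":-0.014,"hand":0.55},
    {"tx":0.55,"ty":-1,"tz":0,"rx":0,"ry":0,"rz":-0.014,"hand":0.55},
    {"tx":0.55,"ty":-1,"tz":0,"rx":0,"ry":0,"rz":-0.014,"hand":0.55},
    {"tx":0.55,"ty":-1,"tz":0,"rx":0,"ry":0,"rz":-0.014,"hand":0.55},
    {"tx":0.55,"ty":-1,"tz":0,"rx":0,"ry":0,"rz":-0.014,"hand":0.55},
    {"tx":0.55,"ty":-1,"tz":0,"rx":0,"ry":0,"rz":-0.014,"hand":0.55},
    {"tx":0.55,"ty":-1,"tz":0,"rx":0,"ry":0,"rz":-0.014,"hand":0.55},
    {"tx":0.55,"ty":-1,"tz":0,"rx":0,"ry":0,"rz":-0.014,"hand":0.55},
    {"tx":0.55,"ty":-1,"tz":0,"rx":0,"ry":0,"rz":-0.014,"hand":0.55},
    {"tx":0.55,"ty":-1,"tz":0,"rx":0,"ry":0,"rz":-0.014,"hand":0.55},
    {"tx":0.55,"ty":-1,"tz":0,"rx":0,"ry":0,"rz":-0.014,"hand":0.55}
  ]
}}

```text
clock: 2.6
eef_pos: [0.4739, 0.1602, 0.4047]
eef_rot: [1.992, 2.429, 0.0]
ft_force: [0.1, -0.4, -0.4]
gripper_width: 0.551
```

{"fn": "arm_command", "kwargs": {
  "steps": [
    {"tx":0.55,"ty":-1,"tz":0,"rx":0,"ry":0,"rz":-0.014,"hand":0.55},
    {"tx":0.55,"ty":-1,"tz":0,"rx":0,"ry":0,"rz":-0.014,"hand":0.55},
    {"tx":0.55,"ty":-1,"tz":0,"rx":0,"ry":0,"rz":-0.014,"hand":0.55},
    {"tx":0.55,"ty":-1,"tz":0,"rx":0,"ry":0,"rz":-0.014,"hand":0.55},
    {"tx":0.55,"ty":-1,"tz":0,"rx":0,"ry":0,"rz":-0.014,"hand":0.55},
    {"tx":0.55,"ty":-1,"tz":0,"rx":0,"ry":0,"rz":-0.014,"hand":0.55},
    {"tx":0,"ty":-1,"tz":0,"rx":0,"ry":0,"rz":-0.014,"hand":0.55},
    {"tx":0,"ty":-0.5,"tz":0,"rx":0,"ry":0,"rz":-0.014,"hand":0.55},
    {"tx":0,"ty":0,"tz":0,"rx":0,"ry":0,"rz":0,"hand":0.55}
  ]
}}

```text
clock: 3.5
eef_pos: [0.5385, 0.0099, 0.4047]
eef_rot: [-2.388, -2.041, 0.001]
ft_force: [-1.5, -0.4, -0.8]
gripper_width: 0.55
```

Run:
```python
from h import *
im,d,K,T=shot("wrist","w1");go([.56,.01,.25],toolR(-0.16));print(bot.state()["gripper_width"],bot.state()["ft_force"])
```

```text
clock 3.55 tcp [0.5386 0.0114 0.4046] grasp [0.5385 0.0115 0.2496] | shift units [ 1.0703 -0.0698  0.0179] turn units [-0.0001 -0.0001 -0.0023] min rows 1.0702781807418793
0.5494107797462537 [0.4699 1.2013 0.6428]
```

View pics/w1.png

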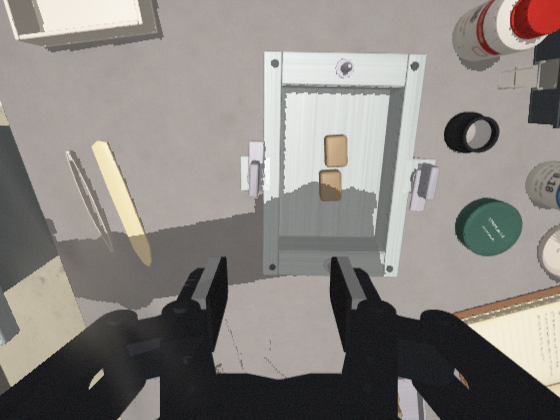

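```bash
cat >> h.py <<'E'
def bricks(im,K,T,ztop,box=None,show=True,lo=(5,60,40),hi=(28,200,255),amin=150):
    hsv=cv2.cvtColor(im,cv2.COLOR_RGB2HSV); m=cv2.inRange(hsv,lo,hi)
    if box: mm=np.zeros_like(m);mm[box[1]:box[3],box[0]:box[2]]=255;m&=mm
    m=cv2.morphologyEx(m,cv2.MORPH_OPEN,np.ones((3,3),np.uint8))
    out=[]
    for c in cv2.findContours(m,cv2.RETR_EXTERNAL,cv2.CHAIN_APPROX_NONE)[0]:
        if cv2.contourArea(c)<amin: continue
        w=np.array([ray(K,T,*q[0],ztop)[:2] for q in c]).astype(np.float32)*1000
        (cx,cy),(a,b),ang=cv2.minAreaRect(w)
        if a>b: a,b=b,a;ang+=90   # ang: direction of short side
        ang=(ang+90)%180-90
        out.append((cx,cy,a,b,ang)); 
        if show: print("brick px",cv2.boundingRect(c),"xy",round(cx,1),round(cy,1),"short,long",round(a,1),round(b,1),"short-axis deg",round(ang,1))
    return out
E
python3 - <<'E'
from h import *
z=np.load('pics/w1.npz');im,K,T,d=z['im'],z['K'],z['T'],z['d']
bricks(im,K,T,.026,(275,85,400,270))
P=cloud(K,T,d)
for u,v in [(337,148),(331,183),(345,68),(330,265),(360,220),(275,180),(256,165),(425,180)]: print(u,v,P[v,u])
E
```

```text
brick px (319, 170, 22, 31) xy 590.3 -5.8 short,long 21.9 32.5 short-axis deg -5.9
brick px (324, 135, 23, 32) xy 599.9 28.8 short,long 22.1 31.6 short-axis deg -5.6
337 148 [0.6021 0.0313 0.0263]
331 183 [ 0.5919 -0.0035  0.0274]
345 68 [0.6093 0.1023 0.0688]
330 265 [ 0.5775 -0.0797  0.0604]
360 220 [ 0.6218 -0.0561  0.0083]
275 180 [0.5361 0.0142 0.0531]
256 165 [0.5236 0.0364 0.0848]
425 180 [ 0.6688 -0.0014  0.0769]
```

{"fn": "arm_command", "kwargs": {
  "steps": [
    {"tx":1,"ty":0.3,"tz":-0.5,"rx":0,"ry":0,"rz":0.006,"hand":0.55},
    {"tx":1,"ty":0.3,"tz":-0.8,"rx":0,"ry":0,"rz":0.006,"hand":0.55},
    {"tx":1,"ty":0.27,"tz":-0.8,"rx":0,"ry":0,"rz":0.005,"hand":0.55},
    {"tx":0,"ty":0,"tz":-1,"rx":0,"ry":0,"rz":0,"hand":0.55},
    {"tx":0,"ty":0,"tz":-1,"rx":0,"ry":0,"rz":0,"hand":0.55},
    {"tx":0,"ty":0,"tz":-1,"rx":0,"ry":0,"rz":0,"hand":0.55},
    {"tx":0,"ty":0,"tz":-1,"rx":0,"ry":0,"rz":0,"hand":0.55},
    {"tx":0,"ty":0,"tz":-1,"rx":0,"ry":0,"rz":0,"hand":0.55},
    {"tx":0,"ty":0,"tz":-1,"rx":0,"ry":0,"rz":0,"hand":0.55},
    {"tx":0,"ty":0,"tz":-1,"rx":0,"ry":0,"rz":0,"hand":0.55},
    {"tx":0,"ty":0,"tz":-0.5,"rx":0,"ry":0,"rz":0,"hand":0.55},
    {"tx":0,"ty":0,"tz":0,"rx":0,"ry":0,"rz":0,"hand":0.55}
  ]
}}

```text
clock: 4.75
eef_pos: [0.5983, 0.0304, 0.2114]
eef_rot: [-2.324, -2.111, 0.003]
ft_force: [0.0, 0.3, 0.2]
gripper_width: 0.552
```

Run:
```python
from h import *
go([.599,.029,.027],toolR(-0.1));im,d,K,T=shot("wrist","w2");print(bot.state()["ft_force"])
```

```text
clock 4.75 tcp [0.5983 0.0304 0.2114] grasp [0.5979 0.0305 0.0564] | shift units [ 0.0357 -0.0702 -1.4713] turn units [-0.0001 -0.0009 -0.0012] min rows 1.4712874927360466
[ 0.4033 -0.142  -0.2313]
```

View pics/w2.png

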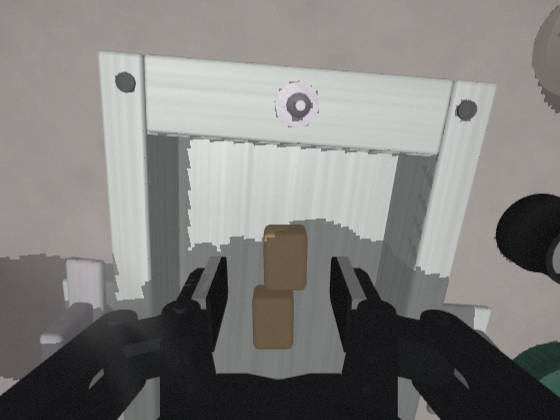

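{"fn": "arm_command", "kwargs": {
  "steps": [
    {"tx":0,"ty":0,"tz":-0.7,"rx":0,"ry":0,"rz":0,"hand":0.55},
    {"tx":0,"ty":0,"tz":-0.7,"rx":0,"ry":0,"rz":0,"hand":0.55},
    {"tx":0,"ty":0,"tz":0,"rx":0,"ry":0,"rz":0,"hand":0.1},
    {"tx":0,"ty":0,"tz":0,"rx":0,"ry":0,"rz":0,"hand":0.1},
    {"tx":0,"ty":0,"tz":0,"rx":0,"ry":0,"rz":0,"hand":0.1},
    {"tx":0,"ty":0,"tz":0,"rx":0,"ry":0,"rz":0,"hand":0.1},
    {"tx":0,"ty":0,"tz":0,"rx":0,"ry":0,"rz":0,"hand":0.1}
  ],
  "squeeze": 30
}}

```text
clock: 5.5
eef_pos: [0.5991, 0.0292, 0.1851]
eef_rot: [2.327, 2.11, 0.001]
ft_force: [0.1, -0.2, -0.1]
gripper_width: 0.249
```

{"fn": "arm_command", "kwargs": {
  "steps": [
    {"tx":0,"ty":0,"tz":0.5,"rx":0,"ry":0,"rz":0,"hand":0.1},
    {"tx":0,"ty":0,"tz":1,"rx":0,"ry":0,"rz":0,"hand":0.1},
    {"tx":0,"ty":0,"tz":1,"rx":0,"ry":0,"rz":0,"hand":0.1},
    {"tx":0,"ty":0,"tz":1,"rx":0,"ry":0,"rz":0,"hand":0.1},
    {"tx":0,"ty":0,"tz":1,"rx":0,"ry":0,"rz":0,"hand":0.1}
  ]
}}

```text
clock: 6.0
eef_pos: [0.599, 0.0291, 0.2764]
eef_rot: [2.328, 2.109, 0.001]
ft_force: [0.7, 0.2, 0.0]
gripper_width: 0.248
```

Run:
```python
from h import *
im,d,K,T=shot("wrist","w3");print(bot.state()["ft_force"],bot.state()["gripper_width"])
go([.385,.263,.12],toolR(-0.04))
z=np.load('pics/top0.npz');im,K,T=z['im'],z['K'],z['T']
for u,v in [(132,266),(197,268),(131,318),(194,319)]: print(ray(K,T,u,v,.04))
```

```text
[ 0.656  -0.3969  2.1562] 0.25062477003525013
clock 6.05 tcp [0.6002 0.0289 0.2796] grasp [0.6011 0.0291 0.1246] | shift units [-10.7612  11.7055  -0.2282] turn units [-0.0004  0.0017  0.0187] min rows 11.705483254309279
[0.4471 0.3233 0.04  ]
[0.4455 0.1669 0.04  ]
[0.3247 0.3182 0.04  ]
[0.3254 0.169  0.04  ]
```

View pics/w3.png

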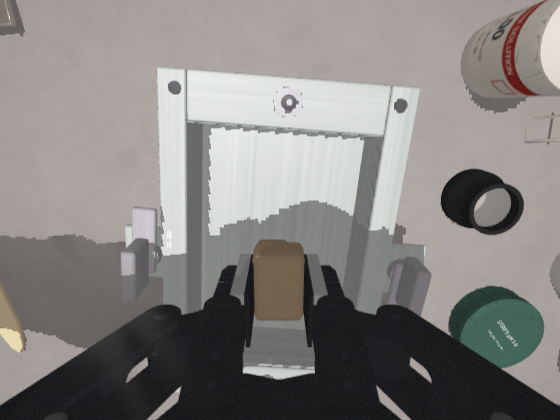

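{"fn": "arm_command", "kwargs": {
  "steps": [
    {"tx":-0.9,"ty":1,"tz":0,"rx":0,"ry":0,"rz":0,"hand":0.1},
    {"tx":-0.9,"ty":1,"tz":0,"rx":0,"ry":0,"rz":0,"hand":0.1},
    {"tx":-0.9,"ty":1,"tz":0,"rx":0,"ry":0,"rz":0,"hand":0.1},
    {"tx":-0.9,"ty":1,"tz":0,"rx":0,"ry":0,"rz":0.002,"hand":0.1},
    {"tx":-0.9,"ty":1,"tz":0,"rx":0,"ry":0,"rz":0.002,"hand":0.1},
    {"tx":-0.9,"ty":1,"tz":0,"rx":0,"ry":0,"rz":0.002,"hand":0.1},
    {"tx":-0.9,"ty":1,"tz":0,"rx":0,"ry":0,"rz":0.002,"hand":0.1},
    {"tx":-0.9,"ty":1,"tz":0,"rx":0,"ry":0,"rz":0.002,"hand":0.1},
    {"tx":-0.9,"ty":1,"tz":0,"rx":0,"ry":0,"rz":0.002,"hand":0.1},
    {"tx":-0.9,"ty":1,"tz":0,"rx":0,"ry":0,"rz":0.002,"hand":0.1},
    {"tx":-0.9,"ty":1,"tz":0,"rx":0,"ry":0,"rz":0.002,"hand":0.1},
    {"tx":-0.8,"ty":1,"tz":0,"rx":0,"ry":0,"rz":0,"hand":0.1}
  ]
}}

```text
clock: 7.25
eef_pos: [0.3841, 0.2699, 0.2753]
eef_rot: [-2.274, -2.168, -0.001]
ft_force: [-0.7, 0.6, 0.8]
gripper_width: 0.247
```

{"fn": "arm_command", "kwargs": {
  "steps": [
    {"tx":0,"ty":0.3,"tz":-0.5,"rx":0,"ry":0,"rz":0,"hand":0.1},
    {"tx":0,"ty":0,"tz":-1,"rx":0,"ry":0,"rz":0,"hand":0.1},
    {"tx":0,"ty":0,"tz":-1,"rx":0,"ry":0,"rz":0,"hand":0.1},
    {"tx":0,"ty":0,"tz":-1,"rx":0,"ry":0,"rz":0,"hand":0.1},
    {"tx":0,"ty":0,"tz":-0.8,"rx":0,"ry":0,"rz":0,"hand":0.1},
    {"tx":0,"ty":0,"tz":0,"rx":0,"ry":0,"rz":0,"hand":0.1},
    {"tx":0,"ty":0,"tz":0,"rx":0,"ry":0,"rz":0,"hand":0.5},
    {"tx":0,"ty":0,"tz":0,"rx":0,"ry":0,"rz":0,"hand":0.5},
    {"tx":0,"ty":0,"tz":0,"rx":0,"ry":0,"rz":0,"hand":0.5}
  ]
}}

```text
clock: 8.15
eef_pos: [0.3854, 0.2754, 0.1895]
eef_rot: [-2.274, -2.168, -0.003]
ft_force: [-0.4, 0.5, -0.4]
gripper_width: 0.497
```

{"fn": "arm_command", "kwargs": {
  "steps": [
    {"tx":0,"ty":0,"tz":1,"rx":0,"ry":0,"rz":0,"hand":0.5},
    {"tx":0,"ty":0,"tz":1,"rx":0,"ry":0,"rz":0,"hand":0.5},
    {"tx":0,"ty":0,"tz":1,"rx":0,"ry":0,"rz":0,"hand":0.5},
    {"tx":0,"ty":0,"tz":1,"rx":0,"ry":0,"rz":0,"hand":0.5},
    {"tx":0,"ty":0,"tz":1,"rx":0,"ry":0,"rz":0,"hand":0.5}
  ]
}}

```text
clock: 8.65
eef_pos: [0.3849, 0.2752, 0.2901]
eef_rot: [-2.274, -2.168, -0.002]
ft_force: [0.1, -0.1, -0.5]
gripper_width: 0.5
```

Run:
```python
from h import *
im,d,K,T=shot("wrist","w4");print(bot.state()["ft_force"],bot.state()["gripper_width"])
go([.590,-.006,.12],toolR(-0.1))
```

```text
[1.1158 0.6215 2.2453] 0.4989348061099589
clock 8.7 tcp [0.386  0.2756 0.2927] grasp [0.3865 0.2762 0.1377] | shift units [ 10.1994 -14.0796  -0.8841] turn units [-0.0013  0.0011 -0.0164] min rows 14.079626106600394
```

View pics/w4.png

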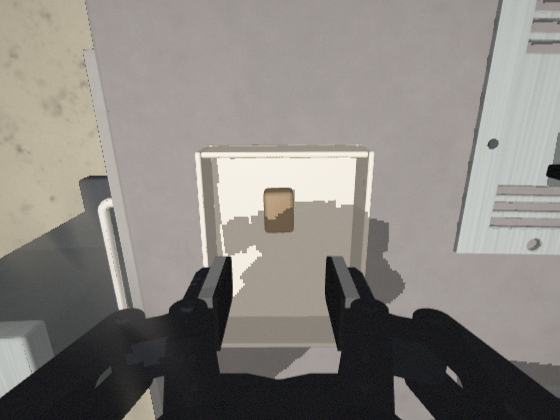

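{"fn": "arm_command", "kwargs": {
  "steps": [
    {"tx":0.85,"ty":-1,"tz":0,"rx":0,"ry":0,"rz":-0.002,"hand":0.5},
    {"tx":0.85,"ty":-1,"tz":0,"rx":0,"ry":0,"rz":-0.002,"hand":0.5},
    {"tx":0.85,"ty":-1,"tz":0,"rx":0,"ry":0,"rz":-0.002,"hand":0.5},
    {"tx":0.85,"ty":-1,"tz":0,"rx":0,"ry":0,"rz":-0.002,"hand":0.5},
    {"tx":0.85,"ty":-1,"tz":0,"rx":0,"ry":0,"rz":-0.002,"hand":0.5},
    {"tx":0.85,"ty":-1,"tz":0,"rx":0,"ry":0,"rz":-0.002,"hand":0.5},
    {"tx":0.85,"ty":-1,"tz":0,"rx":0,"ry":0,"rz":-0.002,"hand":0.5},
    {"tx":0.85,"ty":-1,"tz":0,"rx":0,"ry":0,"rz":-0.002,"hand":0.5},
    {"tx":0.85,"ty":-1,"tz":0,"rx":0,"ry":0,"rz":0,"hand":0.5},
    {"tx":0.85,"ty":-1,"tz":0,"rx":0,"ry":0,"rz":0,"hand":0.5},
    {"tx":0.85,"ty":-1,"tz":0,"rx":0,"ry":0,"rz":0,"hand":0.5},
    {"tx":0.85,"ty":-1,"tz":0,"rx":0,"ry":0,"rz":0,"hand":0.5}
  ]
}}

```text
clock: 9.9
eef_pos: [0.5896, 0.0344, 0.2891]
eef_rot: [2.327, 2.11, 0.001]
ft_force: [0.3, 0.6, -0.0]
gripper_width: 0.498
```

{"fn": "arm_command", "kwargs": {
  "steps": [
    {"tx":0,"ty":-1,"tz":0,"rx":0,"ry":0,"rz":0,"hand":0.5},
    {"tx":0,"ty":-1.0,"tz":-0.5,"rx":0,"ry":0,"rz":0,"hand":0.5},
    {"tx":0,"ty":0,"tz":-1,"rx":0,"ry":0,"rz":0,"hand":0.5},
    {"tx":0,"ty":0,"tz":-1,"rx":0,"ry":0,"rz":0,"hand":0.5},
    {"tx":0,"ty":0,"tz":-0.8,"rx":0,"ry":0,"rz":0,"hand":0.5},
    {"tx":0,"ty":0,"tz":0,"rx":0,"ry":0,"rz":0,"hand":0.5}
  ]
}}

```text
clock: 10.5
eef_pos: [0.5881, -0.0044, 0.2209]
eef_rot: [-2.325, -2.109, 0.004]
ft_force: [-0.7, -0.2, 0.5]
gripper_width: 0.499
```

Run:
```python
from h import *
im,d,K,T=shot("wrist","w5");print(bot.state()["ft_force"],bot.state()["gripper_width"])
go([.590,-.006,.028],toolR(-0.1))
bricks(im,K,T,.026,(200,200,350,400))
```

```text
[0.0649 0.1557 0.4372] 0.5018443477219481
clock 10.55 tcp [ 0.5887 -0.0046  0.2221] grasp [ 0.5884 -0.0046  0.0671] | shift units [ 0.0673 -0.0708 -1.9543] turn units [ 0.     -0.0005 -0.0007] min rows 1.9542837628251029
brick px (266, 220, 41, 62) xy 591.9 -4.7 short,long 21.0 35.0 short-axis deg -6.2
```

View pics/w5.png

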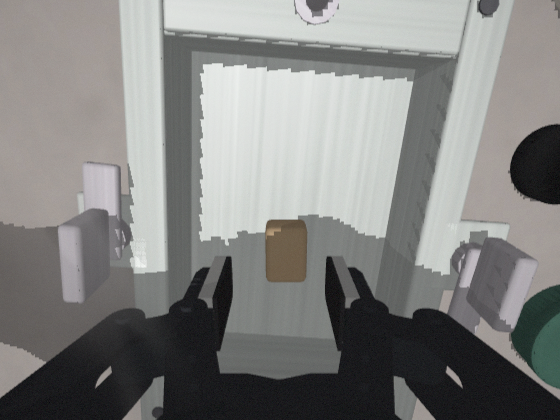

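{"fn": "arm_command", "kwargs": {
  "steps": [
    {"tx":0.1,"ty":0,"tz":-0.9,"rx":0,"ry":0,"rz":0,"hand":0.5},
    {"tx":0,"ty":0,"tz":-1,"rx":0,"ry":0,"rz":0,"hand":0.5},
    {"tx":0,"ty":0,"tz":0,"rx":0,"ry":0,"rz":0,"hand":0.1},
    {"tx":0,"ty":0,"tz":0,"rx":0,"ry":0,"rz":0,"hand":0.1},
    {"tx":0,"ty":0,"tz":0,"rx":0,"ry":0,"rz":0,"hand":0.1},
    {"tx":0,"ty":0,"tz":0,"rx":0,"ry":0,"rz":0,"hand":0.1},
    {"tx":0,"ty":0,"tz":0.5,"rx":0,"ry":0,"rz":0,"hand":0.1},
    {"tx":0,"ty":0,"tz":1,"rx":0,"ry":0,"rz":0,"hand":0.1},
    {"tx":0,"ty":0,"tz":1,"rx":0,"ry":0,"rz":0,"hand":0.1},
    {"tx":0,"ty":0,"tz":1,"rx":0,"ry":0,"rz":0,"hand":0.1},
    {"tx":0,"ty":0,"tz":1,"rx":0,"ry":0,"rz":0,"hand":0.1}
  ]
}}

```text
clock: 11.65
eef_pos: [0.591, -0.0049, 0.2766]
eef_rot: [2.327, 2.109, 0.002]
ft_force: [0.7, -0.8, -0.1]
gripper_width: 0.247
```

Run:
```python
from h import *
print(bot.state()["ft_force"],bot.state()["gripper_width"])
go([.386,.220,.12],toolR(-0.04))
```

```text
[ 0.713  -0.7973 -0.0691] 0.2471419061185384
clock 11.65 tcp [ 0.591  -0.0049  0.2766] grasp [ 0.5912 -0.0048  0.1216] | shift units [-10.251   11.2431  -0.0823] turn units [-0.0001  0.0003  0.0185] min rows 11.24306519473572
```

{"fn": "arm_command", "kwargs": {
  "steps": [
    {"tx":-0.85,"ty":0.95,"tz":0,"rx":0,"ry":0,"rz":0,"hand":0.1},
    {"tx":-0.85,"ty":0.95,"tz":0,"rx":0,"ry":0,"rz":0,"hand":0.1},
    {"tx":-0.85,"ty":0.95,"tz":0,"rx":0,"ry":0,"rz":0.002,"hand":0.1},
    {"tx":-0.85,"ty":0.95,"tz":0,"rx":0,"ry":0,"rz":0.002,"hand":0.1},
    {"tx":-0.85,"ty":0.95,"tz":0,"rx":0,"ry":0,"rz":0.002,"hand":0.1},
    {"tx":-0.85,"ty":0.95,"tz":0,"rx":0,"ry":0,"rz":0.002,"hand":0.1},
    {"tx":-0.85,"ty":0.95,"tz":0,"rx":0,"ry":0,"rz":0.002,"hand":0.1},
    {"tx":-0.85,"ty":0.95,"tz":0,"rx":0,"ry":0,"rz":0.002,"hand":0.1},
    {"tx":-0.85,"ty":0.95,"tz":0,"rx":0,"ry":0,"rz":0.002,"hand":0.1},
    {"tx":-0.85,"ty":0.95,"tz":0,"rx":0,"ry":0,"rz":0.002,"hand":0.1},
    {"tx":-0.85,"ty":0.9,"tz":0,"rx":0,"ry":0,"rz":0,"hand":0.1},
    {"tx":-0.85,"ty":0.9,"tz":0,"rx":0,"ry":0,"rz":0,"hand":0.1}
  ]
}}

```text
clock: 12.85
eef_pos: [0.3865, 0.2219, 0.2757]
eef_rot: [-2.274, -2.167, -0.003]
ft_force: [-0.1, 1.2, 0.3]
gripper_width: 0.248
```

{"fn": "arm_command", "kwargs": {
  "steps": [
    {"tx":0,"ty":0,"tz":-0.5,"rx":0,"ry":0,"rz":0,"hand":0.1},
    {"tx":0,"ty":0,"tz":-1,"rx":0,"ry":0,"rz":0,"hand":0.1},
    {"tx":0,"ty":0,"tz":-1,"rx":0,"ry":0,"rz":0,"hand":0.1},
    {"tx":0,"ty":0,"tz":-1,"rx":0,"ry":0,"rz":0,"hand":0.1},
    {"tx":0,"ty":0,"tz":-0.8,"rx":0,"ry":0,"rz":0,"hand":0.1},
    {"tx":0,"ty":0,"tz":0,"rx":0,"ry":0,"rz":0,"hand":0.1},
    {"tx":0,"ty":0,"tz":0,"rx":0,"ry":0,"rz":0,"hand":0.5},
    {"tx":0,"ty":0,"tz":0,"rx":0,"ry":0,"rz":0,"hand":0.5},
    {"tx":0,"ty":0,"tz":0,"rx":0,"ry":0,"rz":0,"hand":0.5}
  ]
}}

```text
clock: 13.75
eef_pos: [0.3874, 0.2214, 0.1895]
eef_rot: [2.274, 2.168, 0.003]
ft_force: [0.3, -0.9, -0.8]
gripper_width: 0.498
```

{"fn": "arm_command", "kwargs": {
  "steps": [
    {"tx":0,"ty":0,"tz":1,"rx":0,"ry":0,"rz":0,"hand":0.5},
    {"tx":0,"ty":0,"tz":1,"rx":0,"ry":0,"rz":0,"hand":0.5},
    {"tx":0,"ty":0,"tz":1,"rx":0,"ry":0,"rz":0,"hand":0.5},
    {"tx":0,"ty":0,"tz":1,"rx":0,"ry":0,"rz":0,"hand":0.5},
    {"tx":0,"ty":0,"tz":1,"rx":0,"ry":0,"rz":0,"hand":0.5},
    {"tx":0,"ty":0,"tz":1,"rx":0,"ry":0,"rz":0,"hand":0.5},
    {"tx":0,"ty":0,"tz":1,"rx":0,"ry":0,"rz":0,"hand":0.5},
    {"tx":0,"ty":0,"tz":1,"rx":0,"ry":0,"rz":0,"hand":0.5}
  ]
}}

```text
clock: 14.55
eef_pos: [0.3869, 0.221, 0.3501]
eef_rot: [-2.274, -2.167, -0.002]
ft_force: [-0.6, 0.1, -0.1]
gripper_width: 0.501
```

Run:
```python
from h import *
im,d,K,T=shot("wrist","w6");print(bot.state()["ft_force"],bot.state()["gripper_width"])
im2,d2,K2,T2=shot("top","t1")
go([.60,-.30,.2],toolR(0.0))
```

```text
[1.6126 0.3444 1.6235] 0.5005609556736662
clock 14.65 tcp [0.3878 0.2215 0.3513] grasp [0.3883 0.2222 0.1963] | shift units [ 10.6114 -26.0743   0.1835] turn units [-0.0015  0.0011  0.0152] min rows 26.074266519152967
```

View pics/w6.png

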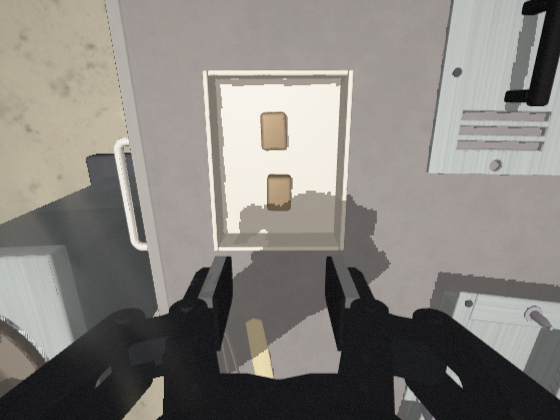

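View pics/t1.png

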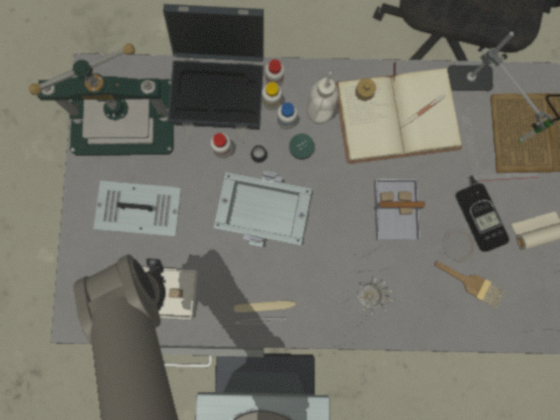

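{"fn": "arm_command", "kwargs": {
  "steps": [
    {"tx":0.8,"ty":-1,"tz":0.2,"rx":0,"ry":0,"rz":0.0012,"hand":0.5},
    {"tx":0.8,"ty":-1,"tz":0.2,"rx":0,"ry":0,"rz":0.0012,"hand":0.5},
    {"tx":0.8,"ty":-1,"tz":0.2,"rx":0,"ry":0,"rz":0.0012,"hand":0.5},
    {"tx":0.8,"ty":-1,"tz":0.2,"rx":0,"ry":0,"rz":0.0012,"hand":0.5},
    {"tx":0.8,"ty":-1,"tz":0.2,"rx":0,"ry":0,"rz":0.0012,"hand":0.5},
    {"tx":0.8,"ty":-1,"tz":0.2,"rx":0,"ry":0,"rz":0.0012,"hand":0.5},
    {"tx":0.8,"ty":-1,"tz":0.2,"rx":0,"ry":0,"rz":0.0012,"hand":0.5},
    {"tx":0.8,"ty":-1,"tz":0.2,"rx":0,"ry":0,"rz":0.0012,"hand":0.5},
    {"tx":0.8,"ty":-1,"tz":0.2,"rx":0,"ry":0,"rz":0.0012,"hand":0.5},
    {"tx":0.8,"ty":-1,"tz":0.2,"rx":0,"ry":0,"rz":0.0012,"hand":0.5},
    {"tx":0.8,"ty":-1,"tz":0.2,"rx":0,"ry":0,"rz":0.0012,"hand":0.5},
    {"tx":0.8,"ty":-1,"tz":0.2,"rx":0,"ry":0,"rz":0.0012,"hand":0.5}
  ]
}}

```text
clock: 15.85
eef_pos: [0.5793, -0.0195, 0.3962]
eef_rot: [-2.223, -2.219, 0.0]
ft_force: [-0.1, 0.7, 0.3]
gripper_width: 0.504
```

{"fn": "arm_command", "kwargs": {
  "steps": [
    {"tx":0.1,"ty":-1,"tz":0,"rx":0,"ry":0,"rz":0,"hand":0.5},
    {"tx":0.1,"ty":-1,"tz":0,"rx":0,"ry":0,"rz":0,"hand":0.5},
    {"tx":0.1,"ty":-1,"tz":0,"rx":0,"ry":0,"rz":0,"hand":0.5},
    {"tx":0.1,"ty":-1,"tz":0,"rx":0,"ry":0,"rz":0,"hand":0.5},
    {"tx":0.1,"ty":-1,"tz":0,"rx":0,"ry":0,"rz":0,"hand":0.5},
    {"tx":0.1,"ty":-1,"tz":0,"rx":0,"ry":0,"rz":0,"hand":0.5},
    {"tx":0.1,"ty":-1,"tz":0,"rx":0,"ry":0,"rz":0,"hand":0.5},
    {"tx":0.1,"ty":-1,"tz":0,"rx":0,"ry":0,"rz":0,"hand":0.5},
    {"tx":0.1,"ty":-1,"tz":0,"rx":0,"ry":0,"rz":0,"hand":0.5},
    {"tx":0.1,"ty":-1,"tz":0,"rx":0,"ry":0,"rz":0,"hand":0.5},
    {"tx":0.1,"ty":-1,"tz":0,"rx":0,"ry":0,"rz":0,"hand":0.5},
    {"tx":0.1,"ty":-1,"tz":0,"rx":0,"ry":0,"rz":0,"hand":0.5}
  ]
}}

```text
clock: 17.05
eef_pos: [0.6028, -0.2594, 0.3959]
eef_rot: [-2.223, -2.218, 0.0]
ft_force: [-0.1, 0.2, -0.3]
gripper_width: 0.501
```

{"fn": "arm_command", "kwargs": {
  "steps": [
    {"tx":0.1,"ty":-1,"tz":0,"rx":0,"ry":0,"rz":0,"hand":0.5},
    {"tx":0.1,"ty":-1,"tz":0,"rx":0,"ry":0,"rz":0,"hand":0.5},
    {"tx":0.1,"ty":-1,"tz":0,"rx":0,"ry":0,"rz":0,"hand":0.5},
    {"tx":0.1,"ty":-1,"tz":0,"rx":0,"ry":0,"rz":0,"hand":0.5},
    {"tx":0.1,"ty":-0.6,"tz":0,"rx":0,"ry":0,"rz":0,"hand":0.5},
    {"tx":0,"ty":0,"tz":0,"rx":0,"ry":0,"rz":0,"hand":0.5}
  ]
}}

```text
clock: 17.65
eef_pos: [0.6123, -0.3525, 0.3962]
eef_rot: [2.227, 2.216, -0.002]
ft_force: [0.8, -0.8, 0.1]
gripper_width: 0.497
```

Run:
```python
from h import *
im,d,K,T=shot("wrist","w7");print(bot.state()["ft_force"],bot.state()["gripper_width"])
go([.6065,-.32,.064],toolR(0.0))
```

```text
[ 0.3279 -0.0464 -0.0636] 0.5011465482704325
clock 17.7 tcp [ 0.6128 -0.3511  0.3962] grasp [ 0.6127 -0.351   0.2412] | shift units [-0.3129  1.5544 -8.8576] turn units [-0.0001 -0.0002  0.0011] min rows 8.85764313112855
```

View pics/w7.png

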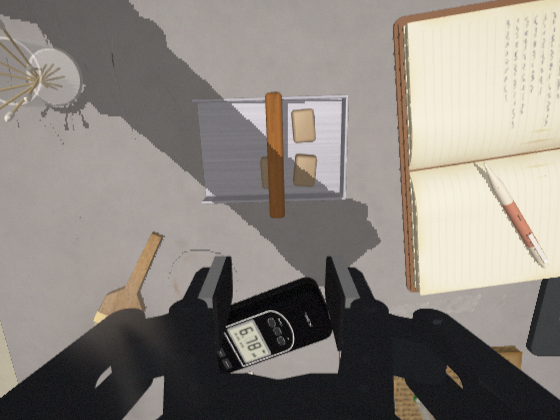

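Run:
```python
from h import *
z=np.load('pics/w7.npz');im,K,T,d=z['im'],z['K'],z['T'],z['d']
P=cloud(K,T,d)
m=((P[:,:,2]>.055)&(P[:,:,2]<.085)).astype(np.uint8); m[:,:200]=0;m[:,320:]=0;m[240:]=0
Q=P[m>0];print(len(Q),Q.mean(0),Q[:,2].min(),Q[:,2].max())
hsv=cv2.cvtColor(im,cv2.COLOR_RGB2HSV);mm=cv2.inRange(hsv,(5,140,60),(20,255,255));mm[:80]=0;mm[230:]=0;mm[:,:255]=0;mm[:,295:]=0
c=max(cv2.findContours(mm,0,1)[0],key=cv2.contourArea)
w=np.array([ray(K,T,*q[0],.070)[:2] for q in c]).astype(np.float32)*1000
print(cv2.minAreaRect(w),cv2.boundingRect(c))
for u,v in [(200,100),(347,97),(345,198),(206,202)]: print(ray(K,T,u,v,.003))
```

```text
2008 [ 0.6096 -0.3206  0.0698] 0.06453331938120493 0.0723202671874415
((609.5057373046875, -323.9543762207031), (13.056854248046875, 107.60578155517578), 1.1852076053619385) (266, 93, 18, 125)
[ 0.5333 -0.2748  0.003 ]
[ 0.682  -0.2727  0.003 ]
[ 0.6855 -0.3785  0.003 ]
[ 0.5321 -0.3824  0.003 ]
```

{"fn": "arm_command", "kwargs": {
  "steps": [
    {"tx":-0.17,"ty":0.7,"tz":-0.95,"rx":0,"ry":0,"rz":0.006,"hand":0.5},
    {"tx":0,"ty":0.7,"tz":-1,"rx":0,"ry":0,"rz":0,"hand":0.5},
    {"tx":0,"ty":0,"tz":-1,"rx":0,"ry":0,"rz":0,"hand":0.5},
    {"tx":0,"ty":0,"tz":-1,"rx":0,"ry":0,"rz":0,"hand":0.5},
    {"tx":0,"ty":0,"tz":-1,"rx":0,"ry":0,"rz":0,"hand":0.5},
    {"tx":0,"ty":0,"tz":-1,"rx":0,"ry":0,"rz":0,"hand":0.5},
    {"tx":0,"ty":0,"tz":0,"rx":0,"ry":0,"rz":0,"hand":0.5}
  ]
}}

```text
clock: 18.4
eef_pos: [0.6092, -0.3202, 0.2747]
eef_rot: [-2.197, -2.238, 0.001]
ft_force: [-0.3, 0.6, -0.4]
gripper_width: 0.501
```

Run:
```python
from h import *
im,d,K,T=shot("wrist","w8");print(bot.state()["ft_force"],bot.state()["gripper_width"])
go([.6093,-.323,.062],toolR(0.0175))
```

```text
[0.3265 0.0173 0.5086] 0.49838613686444594
clock 18.45 tcp [ 0.6096 -0.321   0.2765] grasp [ 0.6092 -0.3207  0.1215] | shift units [-0.0152 -0.0994 -2.9766] turn units [-0.0006 -0.0008 -0.0001] min rows 2.976647546070911
```

View pics/w8.png

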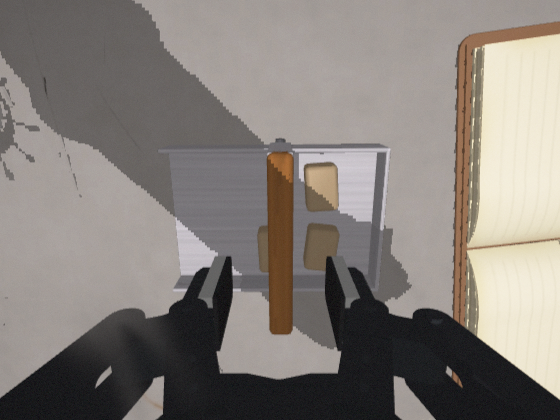

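{"fn": "arm_command", "kwargs": {
  "steps": [
    {"tx":0,"ty":-0.1,"tz":-1,"rx":0,"ry":0,"rz":0,"hand":0.5},
    {"tx":0,"ty":0,"tz":-1,"rx":0,"ry":0,"rz":0,"hand":0.5},
    {"tx":0,"ty":0,"tz":-0.9,"rx":0,"ry":0,"rz":0,"hand":0.5},
    {"tx":0,"ty":0,"tz":0,"rx":0,"ry":0,"rz":0,"hand":0},
    {"tx":0,"ty":0,"tz":0,"rx":0,"ry":0,"rz":0,"hand":0},
    {"tx":0,"ty":0,"tz":0,"rx":0,"ry":0,"rz":0,"hand":0},
    {"tx":0,"ty":0,"tz":0,"rx":0,"ry":0,"rz":0,"hand":0},
    {"tx":0,"ty":0,"tz":0,"rx":0,"ry":0,"rz":0,"hand":0}
  ],
  "squeeze": 100
}}

```text
clock: 19.25
eef_pos: [0.6098, -0.3249, 0.2205]
eef_rot: [2.203, 2.239, 0.001]
ft_force: [0.1, 0.6, 1.0]
gripper_width: 0.139
```

Run:
```python
from h import *
print(bot.state()["ft_force"],bot.state()["gripper_width"])
go([.6093,-.323,.20],toolR(0.0175))
```

```text
[0.0997 0.562  1.0048] 0.13856986588204426
clock 19.25 tcp [ 0.6098 -0.3249  0.2205] grasp [ 0.6099 -0.3249  0.0655] | shift units [-0.0233  0.0935  6.7262] turn units [0.0001 0.0003 0.0004] min rows 6.726154643401349
```

{"fn": "arm_command", "kwargs": {
  "steps": [
    {"tx":0,"ty":0,"tz":0.3,"rx":0,"ry":0,"rz":0,"hand":0},
    {"tx":0,"ty":0,"tz":0.6,"rx":0,"ry":0,"rz":0,"hand":0},
    {"tx":0,"ty":0,"tz":0.8,"rx":0,"ry":0,"rz":0,"hand":0},
    {"tx":0,"ty":0,"tz":0.8,"rx":0,"ry":0,"rz":0,"hand":0},
    {"tx":0,"ty":0,"tz":0.8,"rx":0,"ry":0,"rz":0,"hand":0},
    {"tx":0,"ty":0,"tz":0.8,"rx":0,"ry":0,"rz":0,"hand":0},
    {"tx":0,"ty":0,"tz":0.8,"rx":0,"ry":0,"rz":0,"hand":0},
    {"tx":0,"ty":0,"tz":0.8,"rx":0,"ry":0,"rz":0,"hand":0},
    {"tx":0,"ty":0,"tz":0.7,"rx":0,"ry":0,"rz":0,"hand":0},
    {"tx":0,"ty":0,"tz":0.3,"rx":0,"ry":0,"rz":0,"hand":0},
    {"tx":0,"ty":0,"tz":0,"rx":0,"ry":0,"rz":0,"hand":0}
  ]
}}

```text
clock: 20.35
eef_pos: [0.6098, -0.3249, 0.3548]
eef_rot: [2.202, 2.238, 0.001]
ft_force: [-0.1, 0.6, -3.0]
gripper_width: 0.14
```

Run:
```python
from h import *
print(bot.state()["ft_force"],bot.state()["gripper_width"])
im,d,K,T=shot("wrist","w9");im,d,K,T=shot("scene","s9")
# pan pose from t1 (top, clear) and w1: rim outline
z=np.load('pics/w1.npz');P=cloud(z['K'],z['T'],z['d'])
m=((P[:,:,2]>.045)&(P[:,:,2]<.057)).astype(np.uint8);m[:40]=0;m[290:]=0;m[:,:255]=0;m[:,440:]=0
n,l,s,c=cv2.connectedComponentsWithStats(m);i=1+np.argmax(s[1:,4]);print(s[i])
q=P[l==i][:,:2].astype(np.float32)*1000;print("w1",cv2.minAreaRect(q))
z=np.load('pics/t1.npz');P=cloud(z['K'],z['T'],z['d'])
m=((P[:,:,2]>.042)&(P[:,:,2]<.059)).astype(np.uint8);m[:160]=0;m[260:]=0;m[:,:205]=0;m[:,320:]=0
n,l,s,c=cv2.connectedComponentsWithStats(m);i=1+np.argmax(s[1:,4]);print(s[i])
q=P[l==i][:,:2].astype(np.float32)*1000;print("t1",cv2.minAreaRect(q))
for f in ['w1','w2','w3']:
    z=np.load(f'pics/{f}.npz')
    uv={'w1':[(345,68)],'w2':[(301,105)],'w3':[(290,102)]}[f]
    for a in uv: print(f,ray(z['K'],z['T'],*a,.074))
```

```text
[-0.0894  0.6029 -3.0269] 0.14026493357988604
[  259    51   177   226 14543]
w1 ((604.5741577148438, 8.507537841796875), (216.42637634277344, 167.69908142089844), 80.10857391357422)
[ 213  172   99   75 2311]
t1 ((586.7843017578125, 14.278038024902344), (216.36968994140625, 171.89987182617188), 79.65397644042969)
w1 [0.6084 0.102  0.074 ]
w2 [0.6123 0.1034 0.074 ]
w3 [0.6126 0.1032 0.074 ]
```

View pics/w9.png

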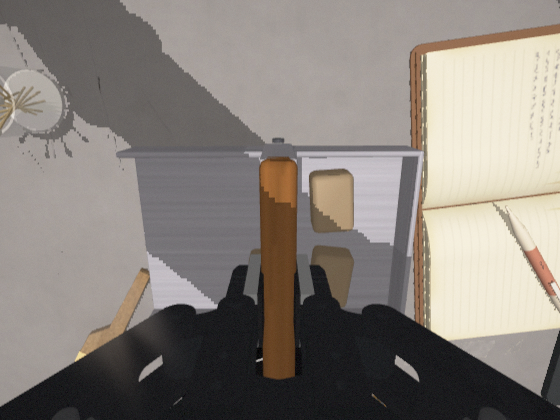

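View pics/s9.png

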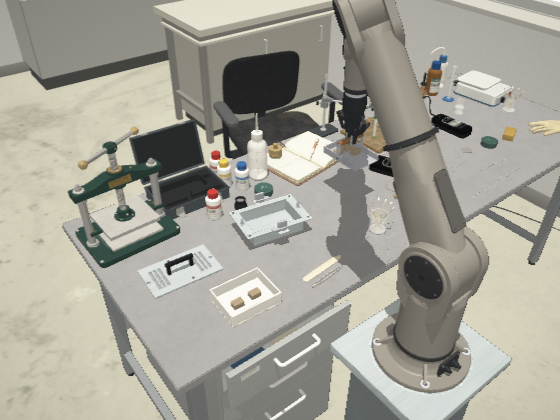

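```bash
cat > pour.py <<'E'
from h import *
import sys
c=np.array([.595,.009]);psi=-0.174
def pose(tilt,mx,mz):
    t=np.deg2rad(tilt)
    Rz=R.from_euler('z',psi).as_matrix(); Rt=Rz@R.from_euler('y',-t).as_matrix()
    m=np.array([*c,0])+Rz@np.array([mx,0,0]); m[2]=mz
    M=toolR(psi,t)
    gp=m+Rt@np.array([.079,0,.0625])
    return gp,M,m
if __name__=="__main__":
    prev=None
    pos,M0=where()
    for a in [(0,.018,.10),(14,.018,.08),(25,.018,.065),(36,.018,.055),(46,.018,.055)]:
        gp,M,m=pose(*a)
        M2=M@np.diag([-1,-1,1])
        if R.from_matrix(M2@M0.T).magnitude()<R.from_matrix(M@M0.T).magnitude(): M=M2
        tcp=gp-.155*M[:,2]
        print(a,"mouth",m,"gp",gp,"tcp",tcp, "d units",(tcp-pos)/.02,"turn",R.from_matrix(M@M0.T).as_rotvec()/np.pi, M[:,2])
        pos,M0=tcp,M
E
python3 pour.py
```

```text
(0, 0.018, 0.1) mouth [0.6127 0.0059 0.1   ] gp [ 0.6905 -0.0078  0.1625] tcp [ 0.6905 -0.0078  0.3175] d units [ 4.0544 15.8358 -1.7801] turn [-0.0002 -0.0003 -0.0606] [ 0.  0. -1.]
(14, 0.018, 0.08) mouth [0.6127 0.0059 0.08  ] gp [ 0.6733 -0.0048  0.1598] tcp [0.6364 0.0017 0.3102] d units [-2.7067  0.4758 -0.3674] turn [-0.0135 -0.0766  0.    ] [ 0.2383 -0.0419 -0.9703]
(25, 0.018, 0.065) mouth [0.6127 0.0059 0.065 ] gp [ 0.6572 -0.0019  0.155 ] tcp [0.5927 0.0094 0.2955] d units [-2.1843  0.384  -0.7321] turn [-0.0106 -0.0602 -0.    ] [ 0.4162 -0.0732 -0.9063]
(36, 0.018, 0.055) mouth [0.6127 0.0059 0.055 ] gp [0.6395 0.0012 0.152 ] tcp [0.5498 0.017  0.2774] d units [-2.1476  0.3775 -0.9056] turn [-0.0106 -0.0602  0.    ] [ 0.5789 -0.1018 -0.809 ]
(46, 0.018, 0.055) mouth [0.6127 0.0059 0.055 ] gp [0.6225 0.0042 0.1552] tcp [0.5127 0.0235 0.2629] d units [-1.8539  0.3259 -0.724 ] turn [-0.0096 -0.0547 -0.    ] [ 0.7085 -0.1245 -0.6947]
```

{"fn": "arm_command", "kwargs": {
  "steps": [
    {"tx":0.05,"ty":0.2,"tz":0,"rx":0,"ry":0,"rz":0,"hand":0},
    {"tx":0.1,"ty":0.4,"tz":0,"rx":0,"ry":0,"rz":-0.002,"hand":0},
    {"tx":0.15,"ty":0.6,"tz":0,"rx":0,"ry":0,"rz":-0.003,"hand":0},
    {"tx":0.2,"ty":0.8,"tz":0,"rx":0,"ry":0,"rz":-0.003,"hand":0},
    {"tx":0.2,"ty":0.8,"tz":0,"rx":0,"ry":0,"rz":-0.003,"hand":0},
    {"tx":0.2,"ty":0.8,"tz":0,"rx":0,"ry":0,"rz":-0.003,"hand":0},
    {"tx":0.2,"ty":0.8,"tz":0,"rx":0,"ry":0,"rz":-0.003,"hand":0},
    {"tx":0.2,"ty":0.8,"tz":0,"rx":0,"ry":0,"rz":-0.003,"hand":0},
    {"tx":0.2,"ty":0.8,"tz":0,"rx":0,"ry":0,"rz":-0.003,"hand":0},
    {"tx":0.2,"ty":0.8,"tz":0,"rx":0,"ry":0,"rz":-0.003,"hand":0},
    {"tx":0.2,"ty":0.8,"tz":0,"rx":0,"ry":0,"rz":-0.003,"hand":0},
    {"tx":0.2,"ty":0.8,"tz":0,"rx":0,"ry":0,"rz":-0.003,"hand":0}
  ]
}}

```text
clock: 21.65
eef_pos: [0.6519, -0.1545, 0.3534]
eef_rot: [-2.312, -2.126, -0.0]
ft_force: [0.1, -0.5, -3.3]
gripper_width: 0.14
```

{"fn": "arm_command", "kwargs": {
  "steps": [
    {"tx":0.2,"ty":0.8,"tz":0,"rx":0,"ry":0,"rz":-0.003,"hand":0},
    {"tx":0.2,"ty":0.8,"tz":0,"rx":0,"ry":0,"rz":-0.003,"hand":0},
    {"tx":0.2,"ty":0.8,"tz":0,"rx":0,"ry":0,"rz":-0.003,"hand":0},
    {"tx":0.2,"ty":0.8,"tz":0,"rx":0,"ry":0,"rz":-0.003,"hand":0},
    {"tx":0.2,"ty":0.8,"tz":0,"rx":0,"ry":0,"rz":-0.003,"hand":0},
    {"tx":0.2,"ty":0.8,"tz":0,"rx":0,"ry":0,"rz":-0.003,"hand":0},
    {"tx":0.25,"ty":0.8,"tz":0,"rx":0,"ry":0,"rz":-0.003,"hand":0},
    {"tx":0.3,"ty":0.6,"tz":0,"rx":0,"ry":0,"rz":-0.003,"hand":0},
    {"tx":0.25,"ty":0.5,"tz":0,"rx":0,"ry":0,"rz":-0.003,"hand":0},
    {"tx":0.2,"ty":0.3,"tz":0,"rx":0,"ry":0,"rz":-0.002,"hand":0},
    {"tx":0.1,"ty":0.2,"tz":0,"rx":0,"ry":0,"rz":0,"hand":0},
    {"tx":0,"ty":0,"tz":0,"rx":0,"ry":0,"rz":0,"hand":0}
  ]
}}

```text
clock: 22.85
eef_pos: [0.6978, -0.0125, 0.3536]
eef_rot: [2.407, 2.019, -0.0]
ft_force: [-0.3, -0.1, -2.0]
gripper_width: 0.137
```

```bash
python3 pour.py | head -1
python3 - <<'E'
from h import *
print(bot.state()["ft_force"],bot.state()["qpos"])
im,d,K,T=shot("wrist","w10");im,d,K,T=shot("scene","s10")
E
```

```text
(0, 0.018, 0.1) mouth [0.6127 0.0059 0.1   ] gp [ 0.6905 -0.0078  0.1625] tcp [ 0.6905 -0.0078  0.3175] d units [-0.3639  0.2342 -1.8036] turn [ 0.     -0.      0.0003] [ 0.  0. -1.]
[-0.3131 -0.1277 -1.9903] [-0.517   0.6511  0.6899  1.5764 -0.4527  1.0794  0.1146]
```

View pics/w10.png

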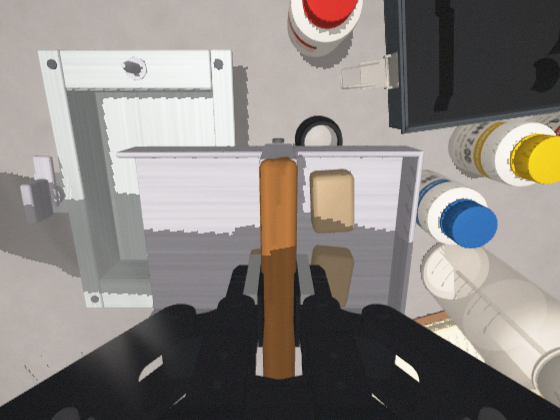

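View pics/s10.png

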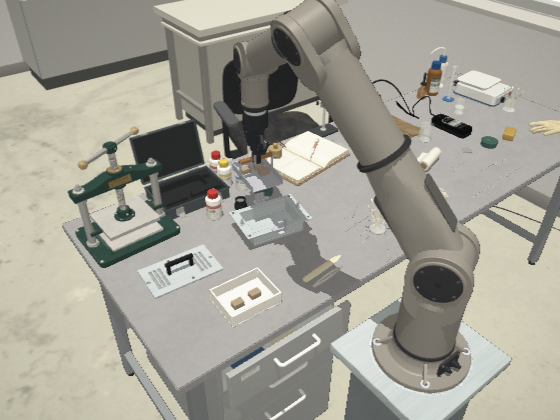

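{"fn": "arm_command", "kwargs": {
  "steps": [
    {"tx":-0.35,"ty":0.1,"tz":-0.25,"rx":-0.0013,"ry":-0.0077,"rz":0,"hand":0},
    {"tx":-0.45,"ty":0.1,"tz":-0.35,"rx":-0.002,"ry":-0.0115,"rz":0,"hand":0},
    {"tx":-0.5,"ty":0.11,"tz":-0.35,"rx":-0.0024,"ry":-0.0135,"rz":0,"hand":0},
    {"tx":-0.5,"ty":0.11,"tz":-0.35,"rx":-0.0024,"ry":-0.0135,"rz":0,"hand":0},
    {"tx":-0.5,"ty":0.11,"tz":-0.35,"rx":-0.0024,"ry":-0.0135,"rz":0,"hand":0},
    {"tx":-0.45,"ty":0.1,"tz":-0.3,"rx":-0.002,"ry":-0.0115,"rz":0,"hand":0},
    {"tx":-0.3,"ty":0.08,"tz":-0.2,"rx":-0.001,"ry":-0.0055,"rz":0,"hand":0},
    {"tx":0,"ty":0,"tz":0,"rx":0,"ry":0,"rz":0,"hand":0}
  ]
}}

```text
clock: 23.75
eef_pos: [0.6352, 0.0009, 0.3102]
eef_rot: [2.259, 1.892, 0.231]
ft_force: [-0.5, -0.2, -2.2]
gripper_width: 0.138
```

```bash
python3 pour.py | sed -n 2,3p
python3 - <<'E'
from h import *
import pour
print(bot.state()["ft_force"],bot.state()["qpos"])
for a in [(14,.018,.08),(25,.018,.065),(36,.018,.055)]:
    go(*pour.pose(*a)[:2])
im,d,K,T=shot("wrist","w11")
E
```

```text
(14, 0.018, 0.08) mouth [0.6127 0.0059 0.08  ] gp [ 0.6733 -0.0048  0.1598] tcp [0.6364 0.0017 0.3102] d units [-2.7067  0.4758 -0.3674] turn [-0.0135 -0.0766  0.    ] [ 0.2383 -0.0419 -0.9703]
(25, 0.018, 0.065) mouth [0.6127 0.0059 0.065 ] gp [ 0.6572 -0.0019  0.155 ] tcp [0.5927 0.0094 0.2955] d units [-2.1843  0.384  -0.7321] turn [-0.0106 -0.0602 -0.    ] [ 0.4162 -0.0732 -0.9063]
[-0.5277 -0.2192 -2.1833] [-0.6193  0.5501  0.6871  1.8664 -0.4872  0.6423  0.1396]
clock 23.75 tcp [0.6352 0.0009 0.3102] grasp [ 0.6718 -0.0056  0.1597] | shift units [ 0.0605  0.0426 -0.0001] turn units [-0.0002 -0.0006  0.0007] min rows 0.060540897613164946
clock 23.75 tcp [0.6352 0.0009 0.3102] grasp [ 0.6718 -0.0056  0.1597] | shift units [-2.1238  0.4266 -0.7322] turn units [-0.0108 -0.0608  0.0007] min rows 2.1237956244924194
clock 23.75 tcp [0.6352 0.0009 0.3102] grasp [ 0.6718 -0.0056  0.1597] | shift units [-4.2714  0.8041 -1.6379] turn units [-0.0215 -0.121   0.0007] min rows 4.271360221205728
```

View pics/w11.png

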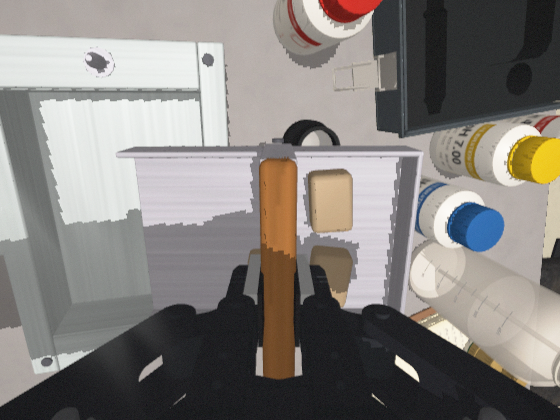

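{"fn": "arm_command", "kwargs": {
  "steps": [
    {"tx":-0.3,"ty":0.07,"tz":-0.1,"rx":-0.0017,"ry":-0.0095,"rz":0,"hand":0},
    {"tx":-0.35,"ty":0.07,"tz":-0.1,"rx":-0.0017,"ry":-0.0095,"rz":0,"hand":0},
    {"tx":-0.35,"ty":0.07,"tz":-0.12,"rx":-0.0017,"ry":-0.0095,"rz":0,"hand":0},
    {"tx":-0.35,"ty":0.07,"tz":-0.12,"rx":-0.0017,"ry":-0.0095,"rz":0,"hand":0},
    {"tx":-0.35,"ty":0.07,"tz":-0.12,"rx":-0.0017,"ry":-0.0095,"rz":0,"hand":0},
    {"tx":-0.3,"ty":0.07,"tz":-0.1,"rx":-0.0017,"ry":-0.0095,"rz":0,"hand":0},
    {"tx":0,"ty":0,"tz":0,"rx":0,"ry":0,"rz":0,"hand":0}
  ]
}}

```text
clock: 24.5
eef_pos: [0.5961, 0.0095, 0.2975]
eef_rot: [2.138, 1.792, 0.387]
ft_force: [-0.3, 0.2, -3.0]
gripper_width: 0.137
```

```bash
python3 - <<'E'
from h import *
import pour
print(bot.state()["ft_force"],bot.state()["qpos"])
for a in [(25,.018,.065),(30,.018,.06),(36,.018,.055)]:
    go(*pour.pose(*a)[:2])
im,d,K,T=shot("wrist","w12")
E
```

```text
[-0.2858  0.2004 -2.97  ] [-0.6771  0.4787  0.6714  2.0329 -0.5171  0.3461  0.1556]
clock 24.5 tcp [0.5961 0.0095 0.2975] grasp [ 0.6591 -0.0017  0.1563] | shift units [-0.1704 -0.0029 -0.099 ] turn units [-0.0007 -0.0034  0.0006] min rows 0.1704416165099476
clock 24.5 tcp [0.5961 0.0095 0.2975] grasp [ 0.6591 -0.0017  0.1563] | shift units [-1.156   0.1704 -0.4814] turn units [-0.0055 -0.0308  0.0006] min rows 1.1559738972326317
clock 24.5 tcp [0.5961 0.0095 0.2975] grasp [ 0.6591 -0.0017  0.1563] | shift units [-2.318   0.3746 -1.0046] turn units [-0.0113 -0.0636  0.0006] min rows 2.318006213223256
```

View pics/w12.png

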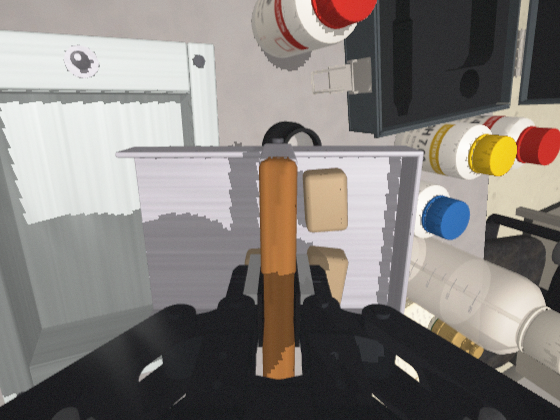

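{"fn": "arm_command", "kwargs": {
  "steps": [
    {"tx":-0.3,"ty":0.05,"tz":-0.1,"rx":-0.0016,"ry":-0.009,"rz":0,"hand":0},
    {"tx":-0.35,"ty":0.05,"tz":-0.15,"rx":-0.0018,"ry":-0.01,"rz":0,"hand":0},
    {"tx":0,"ty":0,"tz":0,"rx":0,"ry":0,"rz":0,"hand":0},
    {"tx":0,"ty":0,"tz":0,"rx":0,"ry":0,"rz":0,"hand":0},
    {"tx":0,"ty":0,"tz":0,"rx":0,"ry":0,"rz":0,"hand":0}
  ]
}}

```text
clock: 25.05
eef_pos: [0.5844, 0.0117, 0.293]
eef_rot: [2.096, 1.757, 0.437]
ft_force: [0.4, -0.3, -1.9]
gripper_width: 0.139
```

```bash
python3 - <<'E'
from h import *
import pour
print(bot.state()["ft_force"],bot.state()["qpos"])
for a in [(30,.018,.06),(36,.018,.055)]:
    go(*pour.pose(*a)[:2])
im,d,K,T=shot("wrist","w13")
E
```

```text
[ 0.4491 -0.2998 -1.8681] [-0.6844  0.4588  0.6532  2.083  -0.5327  0.2434  0.1661]
clock 25.05 tcp [0.5844 0.0117 0.293 ] grasp [ 0.6559 -0.001   0.1561] | shift units [-0.5718  0.0606 -0.2583] turn units [-0.002  -0.0113  0.0005] min rows 0.5718239840447448
clock 25.05 tcp [0.5844 0.0117 0.293 ] grasp [ 0.6559 -0.001   0.1561] | shift units [-1.7339  0.2649 -0.7815] turn units [-0.0078 -0.0441  0.0005] min rows 1.733856300035369
```

View pics/w13.png

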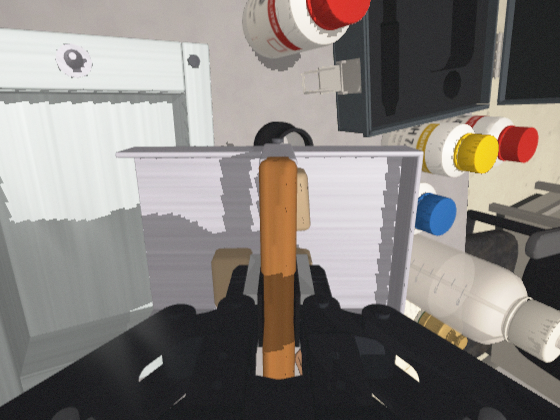

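{"fn": "arm_command", "kwargs": {
  "steps": [
    {"tx":0,"ty":0,"tz":0,"rx":0,"ry":0,"rz":0,"hand":0},
    {"tx":0,"ty":0,"tz":0,"rx":0,"ry":0,"rz":0,"hand":0},
    {"tx":0,"ty":0,"tz":0,"rx":0,"ry":0,"rz":0,"hand":0},
    {"tx":0,"ty":0,"tz":0,"rx":0,"ry":0,"rz":0,"hand":0}
  ]
}}

```text
clock: 25.5
eef_pos: [0.5836, 0.0119, 0.2925]
eef_rot: [2.096, 1.757, 0.437]
ft_force: [-0.6, -0.3, -2.7]
gripper_width: 0.139
```

```bash
python3 - <<'E'
from h import *
im,d,K,T=shot("wrist","w14")
E
```

```text
(no output)
```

View pics/w14.png

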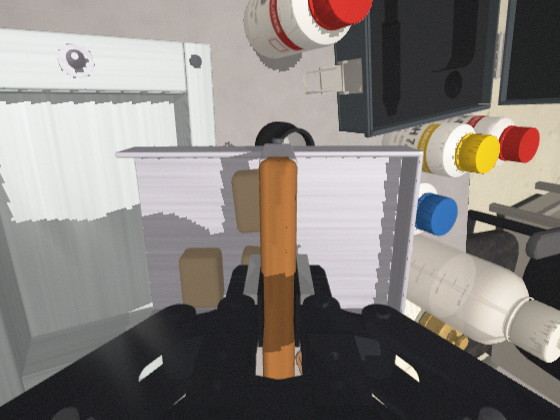

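{"fn": "arm_command", "kwargs": {
  "steps": [
    {"tx":0,"ty":0,"tz":0,"rx":0,"ry":0,"rz":0,"hand":0},
    {"tx":0,"ty":0,"tz":0,"rx":0,"ry":0,"rz":0,"hand":0},
    {"tx":0,"ty":0,"tz":0,"rx":0,"ry":0,"rz":0,"hand":0},
    {"tx":0,"ty":0,"tz":0,"rx":0,"ry":0,"rz":0,"hand":0},
    {"tx":0,"ty":0,"tz":0,"rx":0,"ry":0,"rz":0,"hand":0},
    {"tx":0,"ty":0,"tz":0,"rx":0,"ry":0,"rz":0,"hand":0},
    {"tx":0,"ty":0,"tz":0,"rx":0,"ry":0,"rz":0,"hand":0},
    {"tx":0,"ty":0,"tz":0,"rx":0,"ry":0,"rz":0,"hand":0}
  ]
}}

```text
clock: 26.35
eef_pos: [0.5836, 0.0119, 0.2925]
eef_rot: [2.096, 1.757, 0.437]
ft_force: [-0.1, 0.0, -2.4]
gripper_width: 0.136
```

```bash
python3 - <<'E'
from h import *
im,d,K,T=shot("wrist","w15")
E
```

```text
(no output)
```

View pics/w15.png

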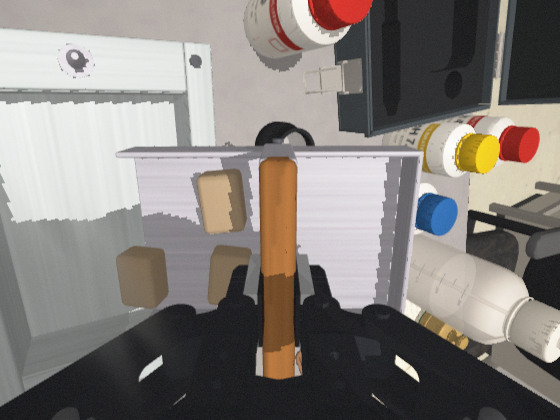

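{"fn": "arm_command", "kwargs": {
  "steps": [
    {"tx":0,"ty":0,"tz":0,"rx":0,"ry":0,"rz":0,"hand":0},
    {"tx":0,"ty":0,"tz":0,"rx":0,"ry":0,"rz":0,"hand":0},
    {"tx":0,"ty":0,"tz":0,"rx":0,"ry":0,"rz":0,"hand":0},
    {"tx":0,"ty":0,"tz":0,"rx":0,"ry":0,"rz":0,"hand":0},
    {"tx":0,"ty":0,"tz":0,"rx":0,"ry":0,"rz":0,"hand":0},
    {"tx":0,"ty":0,"tz":0,"rx":0,"ry":0,"rz":0,"hand":0},
    {"tx":0,"ty":0,"tz":0,"rx":0,"ry":0,"rz":0,"hand":0},
    {"tx":0,"ty":0,"tz":0,"rx":0,"ry":0,"rz":0,"hand":0},
    {"tx":0,"ty":0,"tz":0,"rx":0,"ry":0,"rz":0,"hand":0},
    {"tx":0,"ty":0,"tz":0,"rx":0,"ry":0,"rz":0,"hand":0},
    {"tx":0,"ty":0,"tz":0,"rx":0,"ry":0,"rz":0,"hand":0},
    {"tx":0,"ty":0,"tz":0,"rx":0,"ry":0,"rz":0,"hand":0}
  ]
}}

```text
clock: 27.6
eef_pos: [0.5836, 0.0118, 0.2925]
eef_rot: [2.096, 1.757, 0.437]
ft_force: [0.2, -0.6, -3.9]
gripper_width: 0.137
```

{"fn": "arm_command", "kwargs": {
  "steps": [
    {"tx":0,"ty":0,"tz":0,"rx":0,"ry":0,"rz":0,"hand":0},
    {"tx":0,"ty":0,"tz":0,"rx":0,"ry":0,"rz":0,"hand":0},
    {"tx":0,"ty":0,"tz":0,"rx":0,"ry":0,"rz":0,"hand":0},
    {"tx":0,"ty":0,"tz":0,"rx":0,"ry":0,"rz":0,"hand":0},
    {"tx":0,"ty":0,"tz":0,"rx":0,"ry":0,"rz":0,"hand":0},
    {"tx":0,"ty":0,"tz":0,"rx":0,"ry":0,"rz":0,"hand":0}
  ]
}}

```text
clock: 28.2
eef_pos: [0.5836, 0.0119, 0.2925]
eef_rot: [2.096, 1.757, 0.437]
ft_force: [0.6, 1.2, -1.8]
gripper_width: 0.136
```

```bash
python3 - <<'E'
from h import *
im,d,K,T=shot("wrist","w16")
im,d,K,T=shot("scene","s16")
E
```

```text
(no output)
```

View pics/w16.png

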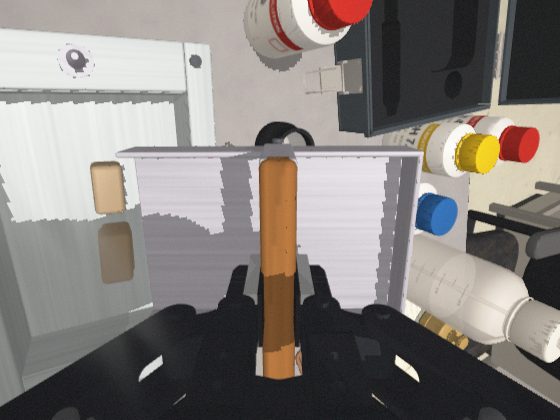

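View pics/s16.png

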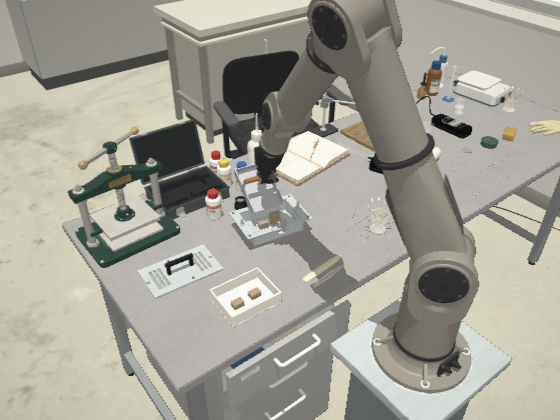

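```bash
python3 - <<'E'
from h import *
import pour
for a in [(10,.03,.13),(0,.03,.14)]:
    go(*pour.pose(*a)[:2])
E
```

```text
clock 28.3 tcp [0.5836 0.0118 0.2925] grasp [ 0.6551 -0.0008  0.1556] | shift units [ 4.0181 -0.7485  3.2683] turn units [0.0173 0.098  0.0004] min rows 4.018064731110981
clock 28.3 tcp [0.5836 0.0118 0.2925] grasp [ 0.6551 -0.0008  0.1556] | shift units [ 5.9371 -1.0858  3.2477] turn units [0.027  0.1528 0.0004] min rows 5.937076997219664
```

{"fn": "arm_command", "kwargs": {
  "steps": [
    {"tx":0,"ty":0,"tz":0.5,"rx":0,"ry":0,"rz":0,"hand":0},
    {"tx":0.1,"ty":0,"tz":0.7,"rx":0,"ry":0,"rz":0,"hand":0},
    {"tx":0.6,"ty":-0.1,"tz":0.5,"rx":0.0034,"ry":0.019,"rz":0,"hand":0},
    {"tx":0.75,"ty":-0.15,"tz":0.4,"rx":0.0034,"ry":0.019,"rz":0,"hand":0},
    {"tx":0.75,"ty":-0.15,"tz":0.4,"rx":0.0034,"ry":0.019,"rz":0,"hand":0},
    {"tx":0.75,"ty":-0.15,"tz":0.3,"rx":0.0034,"ry":0.019,"rz":0,"hand":0},
    {"tx":0.75,"ty":-0.15,"tz":0.2,"rx":0.0034,"ry":0.019,"rz":0,"hand":0},
    {"tx":0.75,"ty":-0.15,"tz":0.2,"rx":0.0034,"ry":0.019,"rz":0,"hand":0},
    {"tx":0.75,"ty":-0.15,"tz":0.1,"rx":0.0034,"ry":0.019,"rz":0,"hand":0},
    {"tx":0.75,"ty":-0.1,"tz":0,"rx":0.0034,"ry":0.019,"rz":0,"hand":0},
    {"tx":0,"ty":0,"tz":0,"rx":0,"ry":0,"rz":0,"hand":0}
  ]
}}

```text
clock: 29.4
eef_pos: [0.7042, -0.0104, 0.358]
eef_rot: [2.405, 2.017, 0.003]
ft_force: [0.4, -0.8, -2.2]
gripper_width: 0.141
```

```bash
python3 - <<'E'
from h import *
import pour
go(*pour.pose(0,.03,.14)[:2])
im,d,K,T=shot("wrist","w17")
im,d,K,T=shot("top","t17")
go([.61,-.325,.195],toolR(0.0175))
E
```

```text
clock 29.4 tcp [ 0.7042 -0.0104  0.358 ] grasp [ 0.7047 -0.0105  0.203 ] | shift units [-0.0939  0.027  -0.0264] turn units [0.0002 0.0009 0.0004] min rows 0.09387431522691614
clock 29.5 tcp [ 0.7025 -0.0104  0.3579] grasp [ 0.703  -0.0104  0.2029] | shift units [ -4.6261 -15.7323  -0.3974] turn units [0.0001 0.001  0.0615] min rows 15.73229887897933
```

View pics/w17.png

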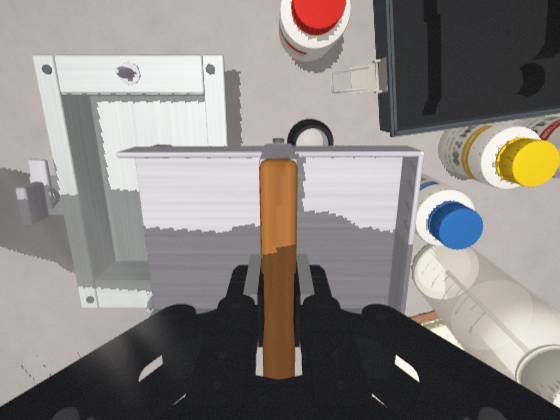

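View pics/t17.png

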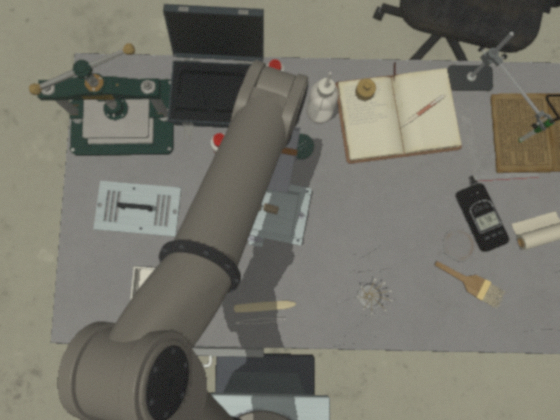

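Tray is empty. Carry it back to its first place.

{"fn": "arm_command", "kwargs": {
  "steps": [
    {"tx":-0.15,"ty":-0.5,"tz":0,"rx":0,"ry":0,"rz":0.003,"hand":0},
    {"tx":-0.3,"ty":-1,"tz":0,"rx":0,"ry":0,"rz":0.004,"hand":0},
    {"tx":-0.3,"ty":-1,"tz":0,"rx":0,"ry":0,"rz":0.004,"hand":0},
    {"tx":-0.3,"ty":-1,"tz":0,"rx":0,"ry":0,"rz":0.004,"hand":0},
    {"tx":-0.3,"ty":-1,"tz":0,"rx":0,"ry":0,"rz":0.004,"hand":0},
    {"tx":-0.3,"ty":-1,"tz":0,"rx":0,"ry":0,"rz":0.004,"hand":0},
    {"tx":-0.3,"ty":-1,"tz":0,"rx":0,"ry":0,"rz":0.004,"hand":0},
    {"tx":-0.3,"ty":-1,"tz":0,"rx":0,"ry":0,"rz":0.004,"hand":0},
    {"tx":-0.3,"ty":-1,"tz":0,"rx":0,"ry":0,"rz":0.004,"hand":0},
    {"tx":-0.3,"ty":-1,"tz":0,"rx":0,"ry":0,"rz":0.004,"hand":0},
    {"tx":-0.3,"ty":-1,"tz":0,"rx":0,"ry":0,"rz":0.004,"hand":0},
    {"tx":-0.3,"ty":-1,"tz":0,"rx":0,"ry":0,"rz":0.004,"hand":0}
  ]
}}

```text
clock: 30.7
eef_pos: [0.632, -0.2413, 0.3588]
eef_rot: [2.25, 2.19, 0.004]
ft_force: [0.7, 0.2, -2.4]
gripper_width: 0.14
```

{"fn": "arm_command", "kwargs": {
  "steps": [
    {"tx":-0.3,"ty":-1,"tz":0,"rx":0,"ry":0,"rz":0.004,"hand":0},
    {"tx":-0.3,"ty":-1,"tz":0,"rx":0,"ry":0,"rz":0.004,"hand":0},
    {"tx":-0.3,"ty":-1,"tz":0,"rx":0,"ry":0,"rz":0.004,"hand":0},
    {"tx":-0.3,"ty":-1,"tz":-0.5,"rx":0,"ry":0,"rz":0.002,"hand":0},
    {"tx":-0.2,"ty":-0.2,"tz":-1,"rx":0,"ry":0,"rz":0,"hand":0},
    {"tx":0,"ty":0,"tz":-1,"rx":0,"ry":0,"rz":0,"hand":0},
    {"tx":0,"ty":0,"tz":-1,"rx":0,"ry":0,"rz":0,"hand":0},
    {"tx":0,"ty":0,"tz":-1,"rx":0,"ry":0,"rz":0,"hand":0},
    {"tx":0,"ty":0,"tz":-0.8,"rx":0,"ry":0,"rz":0,"hand":0},
    {"tx":0,"ty":0,"tz":0,"rx":0,"ry":0,"rz":0,"hand":0}
  ]
}}

```text
clock: 31.7
eef_pos: [0.6042, -0.3235, 0.2504]
eef_rot: [-2.202, -2.237, -0.001]
ft_force: [-0.8, -0.2, -2.5]
gripper_width: 0.144
```

```bash
python3 - <<'E'
from h import *
print(bot.state()["ft_force"])
go([.61,-.325,.066],toolR(0.0175))
im,d,K,T=shot("scene","s18")
im,d,K,T=shot("top","t18")
cv2.imwrite('pics/t18c.png',cv2.resize(im[160:260,200:330],None,fx=5,fy=5)[:,:,::-1])
E
```

```text
[-0.7644 -0.2173 -2.5044]
clock 31.7 tcp [ 0.6042 -0.3235  0.2504] grasp [ 0.604  -0.3231  0.0954] | shift units [ 0.2907 -0.0748 -1.4683] turn units [-0.0007 -0.0004  0.0004] min rows 1.4682945192037875
```

View pics/t18c.png

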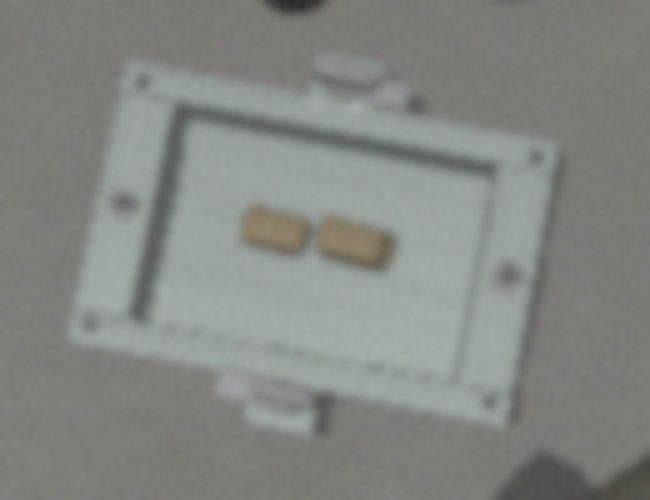

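View pics/s18.png

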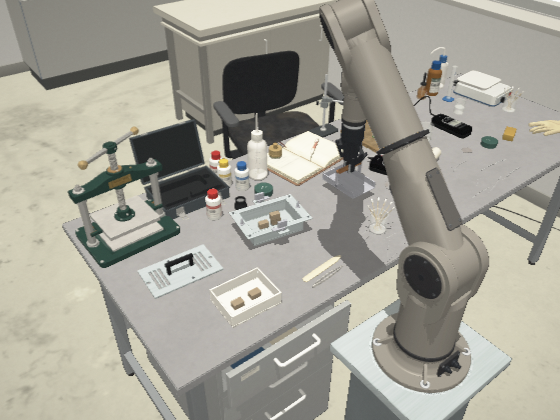

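{"fn": "arm_command", "kwargs": {
  "steps": [
    {"tx":0.2,"ty":0,"tz":-0.7,"rx":0,"ry":0,"rz":0,"hand":0},
    {"tx":0,"ty":0,"tz":-0.4,"rx":0,"ry":0,"rz":0,"hand":0},
    {"tx":0,"ty":0,"tz":-0.3,"rx":0,"ry":0,"rz":0,"hand":0},
    {"tx":0,"ty":0,"tz":-0.08,"rx":0,"ry":0,"rz":0,"hand":0},
    {"tx":0,"ty":0,"tz":0,"rx":0,"ry":0,"rz":0,"hand":0}
  ]
}}

```text
clock: 32.3
eef_pos: [0.6095, -0.3242, 0.2225]
eef_rot: [2.203, 2.239, 0.003]
ft_force: [-1.1, 0.2, -1.8]
gripper_width: 0.142
```

```bash
python3 - <<'E'
from h import *
print(bot.state()["ft_force"])
go([.61,-.325,.066],toolR(0.0175))
z=np.load('pics/t18.npz');P=cloud(z['K'],z['T'],z['d'])
m=P[160:260,200:330]
for u,v in [(275,230),(352,242)]:
    print(P[160+v//5-2:160+v//5+3:2,200+u//5-4:200+u//5+5:4].reshape(-1,3))
E
```

```text
[-1.1295  0.188  -1.8036]
clock 32.3 tcp [ 0.6095 -0.3242  0.2225] grasp [ 0.6097 -0.3241  0.0675] | shift units [ 0.0274 -0.0395 -0.0763] turn units [-0.0003  0.0005  0.0004] min rows 0.0762761576669102
[[0.6053 0.0417 0.031 ]
 [0.6054 0.0318 0.0317]
 [0.6059 0.022  0.0301]
 [0.5999 0.0414 0.0337]
 [0.6013 0.0318 0.0261]
 [0.6004 0.0218 0.0329]
 [0.5963 0.0416 0.025 ]
 [0.596  0.0316 0.0282]
 [0.5956 0.0217 0.0322]]
[[ 0.5976  0.0044  0.0528]
 [ 0.598  -0.0053  0.0516]
 [ 0.598  -0.015   0.053 ]
 [ 0.5932  0.0043  0.0494]
 [ 0.5931 -0.0054  0.0517]
 [ 0.593  -0.0151  0.0531]
 [ 0.588   0.0042  0.0512]
 [ 0.5883 -0.0055  0.0506]
 [ 0.5877 -0.0152  0.0563]]
```

{"fn": "arm_command", "kwargs": {
  "steps": [
    {"tx":0,"ty":0,"tz":-0.08,"rx":0,"ry":0,"rz":0,"hand":0},
    {"tx":0,"ty":0,"tz":-0.04,"rx":0,"ry":0,"rz":0,"hand":0},
    {"tx":0,"ty":0,"tz":0,"rx":0,"ry":0,"rz":0,"hand":0}
  ]
}}

```text
clock: 32.6
eef_pos: [0.6096, -0.3242, 0.2207]
eef_rot: [2.203, 2.238, 0.003]
ft_force: [0.1, 0.1, -2.2]
gripper_width: 0.144
```

```bash
python3 - <<'E'
from h import *
print(bot.state()["ft_force"])
go([.61,-.325,.0655],toolR(0.0175))
E
```

```text
[ 0.0566  0.1473 -2.1901]
clock 32.6 tcp [ 0.6096 -0.3242  0.2207] grasp [ 0.61   -0.3241  0.0657] | shift units [ 0.0188 -0.0394 -0.0077] turn units [-0.0002  0.0007  0.0004] min rows 0.03937293549595433
```

{"fn": "arm_command", "kwargs": {
  "steps": [
    {"tx":0,"ty":0,"tz":-0.05,"rx":0,"ry":0,"rz":0,"hand":0},
    {"tx":0,"ty":0,"tz":-0.05,"rx":0,"ry":0,"rz":0,"hand":0},
    {"tx":0,"ty":0,"tz":0,"rx":0,"ry":0,"rz":0,"hand":0}
  ]
}}

```text
clock: 32.9
eef_pos: [0.6096, -0.3244, 0.2204]
eef_rot: [2.203, 2.238, 0.005]
ft_force: [-4.5, 3.5, 11.1]
gripper_width: 0.139
```

Contact; release and rise.

{"fn": "arm_command", "kwargs": {
  "steps": [
    {"tx":0,"ty":0,"tz":0.05,"rx":0,"ry":0,"rz":0,"hand":0},
    {"tx":0,"ty":0,"tz":0,"rx":0,"ry":0,"rz":0,"hand":0.5},
    {"tx":0,"ty":0,"tz":0,"rx":0,"ry":0,"rz":0,"hand":0.5},
    {"tx":0,"ty":0,"tz":0,"rx":0,"ry":0,"rz":0,"hand":0.5},
    {"tx":0,"ty":0,"tz":0,"rx":0,"ry":0,"rz":0,"hand":0.5},
    {"tx":0,"ty":0,"tz":0.5,"rx":0,"ry":0,"rz":0,"hand":0.5},
    {"tx":0,"ty":0,"tz":1,"rx":0,"ry":0,"rz":0,"hand":0.5},
    {"tx":0,"ty":0,"tz":1,"rx":0,"ry":0,"rz":0,"hand":0.5},
    {"tx":0,"ty":0,"tz":1,"rx":0,"ry":0,"rz":0,"hand":0.5},
    {"tx":0,"ty":0,"tz":1,"rx":0,"ry":0,"rz":0,"hand":0.5},
    {"tx":0,"ty":0,"tz":1,"rx":0,"ry":0,"rz":0,"hand":0.5},
    {"tx":0,"ty":0,"tz":1,"rx":0,"ry":0,"rz":0,"hand":0.5}
  ]
}}

```text
clock: 34.1
eef_pos: [0.6095, -0.3243, 0.3512]
eef_rot: [2.202, 2.238, 0.004]
ft_force: [-0.2, -0.3, -0.4]
gripper_width: 0.499
```

```bash
python3 - <<'E'
from h import *
print(bot.state()["ft_force"],bot.state()["gripper_width"])
go([.57,-.05,.25],toolR(-0.174))
im,d,K,T=shot("wrist","w19")
E
```

```text
[-0.173  -0.2636 -0.4338] 0.49872511882073556
clock 34.1 tcp [ 0.6095 -0.3243  0.3512] grasp [ 0.6099 -0.3242  0.1962] | shift units [-1.973  13.7155  2.6903] turn units [-0.      0.0009 -0.0605] min rows 13.715526610229459
```

View pics/w19.png

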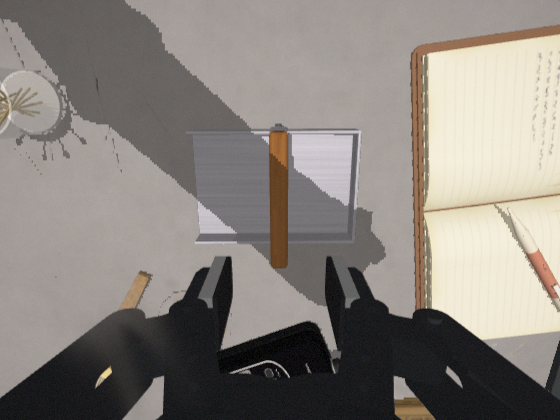

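{"fn": "arm_command", "kwargs": {
  "steps": [
    {"tx":-0.1,"ty":1,"tz":0.3,"rx":0,"ry":0,"rz":-0.005,"hand":0.5},
    {"tx":-0.1,"ty":1,"tz":0.3,"rx":0,"ry":0,"rz":-0.005,"hand":0.5},
    {"tx":-0.1,"ty":1,"tz":0.3,"rx":0,"ry":0,"rz":-0.005,"hand":0.5},
    {"tx":-0.1,"ty":1,"tz":0.3,"rx":0,"ry":0,"rz":-0.005,"hand":0.5},
    {"tx":-0.1,"ty":1,"tz":0.3,"rx":0,"ry":0,"rz":-0.005,"hand":0.5},
    {"tx":-0.1,"ty":1,"tz":0.3,"rx":0,"ry":0,"rz":-0.005,"hand":0.5},
    {"tx":-0.1,"ty":1,"tz":0.3,"rx":0,"ry":0,"rz":-0.005,"hand":0.5},
    {"tx":0,"ty":1,"tz":0.3,"rx":0,"ry":0,"rz":-0.005,"hand":0.5},
    {"tx":0,"ty":1,"tz":0.3,"rx":0,"ry":0,"rz":-0.005,"hand":0.5},
    {"tx":0,"ty":1,"tz":0,"rx":0,"ry":0,"rz":-0.005,"hand":0.5},
    {"tx":0,"ty":1,"tz":0,"rx":0,"ry":0,"rz":-0.005,"hand":0.5},
    {"tx":0,"ty":1,"tz":0,"rx":0,"ry":0,"rz":-0.005,"hand":0.5}
  ]
}}

```text
clock: 35.35
eef_pos: [0.5954, -0.0835, 0.4039]
eef_rot: [2.404, 2.02, 0.004]
ft_force: [0.7, 0.5, -0.6]
gripper_width: 0.497
```

{"fn": "arm_command", "kwargs": {
  "steps": [
    {"tx":0,"ty":1,"tz":0,"rx":0,"ry":0,"rz":0,"hand":0.5},
    {"tx":0,"ty":1,"tz":0,"rx":0,"ry":0,"rz":0,"hand":0.5},
    {"tx":0,"ty":0,"tz":0,"rx":0,"ry":0,"rz":0,"hand":0.5},
    {"tx":0,"ty":0,"tz":0,"rx":0,"ry":0,"rz":0,"hand":0.5}
  ]
}}

```text
clock: 35.75
eef_pos: [0.5955, -0.0444, 0.4038]
eef_rot: [2.403, 2.022, 0.003]
ft_force: [-0.1, -0.8, 0.7]
gripper_width: 0.498
```

```bash
python3 - <<'E'
from h import *
go([.595,-.0,.25],toolR(-0.174))
im,d,K,T=shot("wrist","w20")
P=cloud(K,T,d)
bricks(im,K,T,.026,(200,80,400,300))
E
```

```text
clock 35.75 tcp [ 0.5955 -0.0444  0.4038] grasp [ 0.5959 -0.0444  0.2488] | shift units [-0.0259  2.2189  0.0615] turn units [-0.      0.0008 -0.0007] min rows 2.2188684220423394
brick px (263, 128, 21, 35) xy 597.3 -10.0 short,long 20.1 34.0 short-axis deg -10.6
brick px (265, 86, 19, 34) xy 605.4 30.1 short,long 17.4 30.8 short-axis deg -10.5
```

View pics/w20.png

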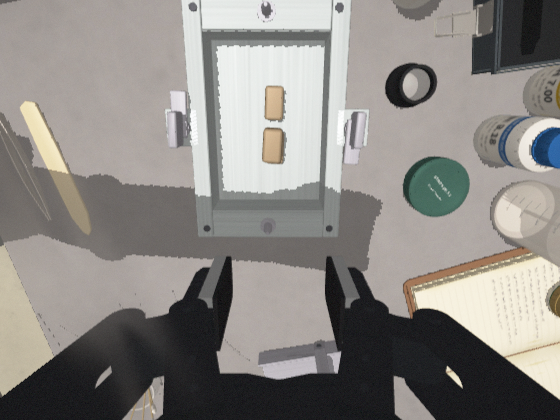

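```bash
python3 - <<'E'
from h import *
z=np.load('pics/w20.npz');im,K,T,d=z['im'],z['K'],z['T'],z['d'];P=cloud(K,T,d)
def med(a,b,c,e): 
    q=P[b:e,a:c].reshape(-1,3);print(np.median(q,0),q[:,2].std(),len(q))
med(267,133,281,160); med(269,91,281,116); med(225,60,255,180); med(198,50,203,90);med(220,15,310,24);med(300,300,310,320)
cv2.imwrite('pics/w20c.png',cv2.resize(im[75:175,220:330],None,fx=5,fy=5,interpolation=cv2.INTER_CUBIC)[:,:,::-1])
E
```

```text
[ 0.5985 -0.0077  0.0522] 0.016518453401085716 378
[0.6059 0.0298 0.0302] 0.027937630361395918 300
[0.5672 0.0204 0.0083] 0.026464416601610807 3600
[0.5469 0.0685 0.0522] 0.0007113825999836987 200
[0.6096 0.0976 0.0524] 0.015951657986546984 810
[ 0.5995 -0.2213 -0.0002] 0.0007161880896723358 200
```

View pics/w20c.png

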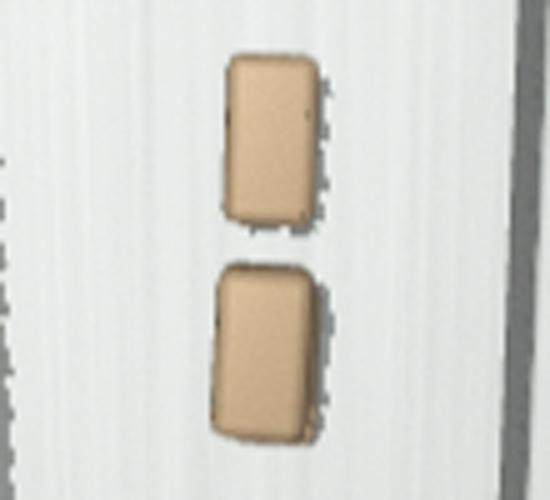

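{"fn": "arm_command", "kwargs": {
  "steps": [
    {"tx":0.13,"ty":0.9,"tz":-0.7,"rx":0,"ry":0,"rz":0,"hand":0.5},
    {"tx":0,"ty":0.9,"tz":-1,"rx":0,"ry":0,"rz":0,"hand":0.5},
    {"tx":0,"ty":0,"tz":-1,"rx":0,"ry":0,"rz":0,"hand":0.5},
    {"tx":0,"ty":0,"tz":-1,"rx":0,"ry":0,"rz":0,"hand":0.5},
    {"tx":0,"ty":0,"tz":-1,"rx":0,"ry":0,"rz":0,"hand":0.5},
    {"tx":0,"ty":0,"tz":-1,"rx":0,"ry":0,"rz":0,"hand":0.5},
    {"tx":0,"ty":0,"tz":-1,"rx":0,"ry":0,"rz":0,"hand":0.5},
    {"tx":0,"ty":0,"tz":-0.5,"rx":0,"ry":0,"rz":0,"hand":0.5},
    {"tx":0,"ty":0,"tz":0,"rx":0,"ry":0,"rz":0,"hand":0.5}
  ]
}}

```text
clock: 36.7
eef_pos: [0.5976, -0.008, 0.2577]
eef_rot: [-2.404, -2.021, 0.001]
ft_force: [-0.5, -0.1, 0.1]
gripper_width: 0.501
```

```bash
python3 - <<'E'
from h import *
go([.5985,-.0077,.055],toolR(-0.18))
im,d,K,T=shot("wrist","w21")
P=cloud(K,T,d)
bricks(im,K,T,.052,(200,80,400,400))
E
```

```text
clock 36.7 tcp [ 0.5976 -0.008   0.2577] grasp [ 0.5974 -0.008   0.1027] | shift units [ 0.0472  0.0157 -2.3849] turn units [ 0.     -0.0003 -0.0023] min rows 2.3849190403532545
brick px (261, 204, 35, 64) xy 598.2 -3.6 short,long 18.1 37.4 short-axis deg -12.6
brick px (265, 137, 31, 56) xy 606.1 35.1 short,long 15.4 28.7 short-axis deg -12.3
```

View pics/w21.png

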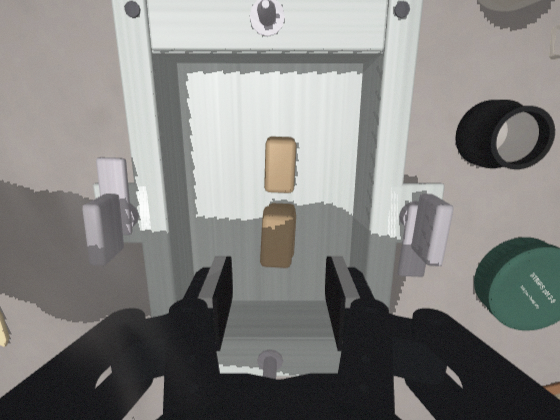

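{"fn": "arm_command", "kwargs": {
  "steps": [
    {"tx":0.05,"ty":0,"tz":-1,"rx":0,"ry":0,"rz":-0.002,"hand":0.5},
    {"tx":0,"ty":0,"tz":-0.8,"rx":0,"ry":0,"rz":0,"hand":0.5},
    {"tx":0,"ty":0,"tz":-0.6,"rx":0,"ry":0,"rz":0,"hand":0.5},
    {"tx":0,"ty":0,"tz":0,"rx":0,"ry":0,"rz":0,"hand":0.1},
    {"tx":0,"ty":0,"tz":0,"rx":0,"ry":0,"rz":0,"hand":0.1},
    {"tx":0,"ty":0,"tz":0,"rx":0,"ry":0,"rz":0,"hand":0.1},
    {"tx":0,"ty":0,"tz":0,"rx":0,"ry":0,"rz":0,"hand":0.1},
    {"tx":0,"ty":0,"tz":0,"rx":0,"ry":0,"rz":0,"hand":0.1},
    {"tx":0,"ty":0,"tz":0.3,"rx":0,"ry":0,"rz":0,"hand":0.1}
  ],
  "squeeze": 30
}}

```text
clock: 37.65
eef_pos: [0.5989, -0.008, 0.2174]
eef_rot: [2.41, 2.014, 0.002]
ft_force: [-0.4, 0.6, 0.3]
gripper_width: 0.2
```

{"fn": "arm_command", "kwargs": {
  "steps": [
    {"tx":0,"ty":0,"tz":0.2,"rx":0,"ry":0,"rz":0,"hand":0.1},
    {"tx":-0.12,"ty":-0.65,"tz":0,"rx":0,"ry":0,"rz":0,"hand":0.1},
    {"tx":-0.12,"ty":-0.65,"tz":0,"rx":0,"ry":0,"rz":0,"hand":0.1},
    {"tx":-0.12,"ty":-0.7,"tz":0,"rx":0,"ry":0,"rz":0,"hand":0.1},
    {"tx":0,"ty":0,"tz":0,"rx":0,"ry":0,"rz":0,"hand":0.1}
  ]
}}

```text
clock: 38.15
eef_pos: [0.5911, -0.052, 0.2217]
eef_rot: [2.414, 2.007, 0.001]
ft_force: [-0.7, 0.3, -0.2]
gripper_width: 0.204
```

```bash
python3 - <<'E'
from h import *
print(bot.state()["ft_force"],bot.state()["gripper_width"])
go([.5915,-.048,.034],toolR(-0.18))
im,d,K,T=shot("wrist","w22")
E
```

```text
[-0.7154  0.3398 -0.1609] 0.20416584957189535
clock 38.15 tcp [ 0.5911 -0.052   0.2217] grasp [ 0.5914 -0.0522  0.0667] | shift units [ 0.0219  0.1998 -1.6361] turn units [0.0005 0.0006 0.0011] min rows 1.6360915880733045
```

View pics/w22.png

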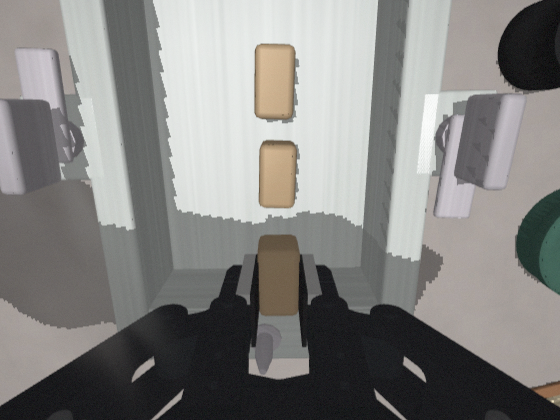

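{"fn": "arm_command", "kwargs": {
  "steps": [
    {"tx":0,"ty":0.15,"tz":-0.7,"rx":0,"ry":0,"rz":0,"hand":0.1},
    {"tx":0,"ty":0,"tz":-0.5,"rx":0,"ry":0,"rz":0,"hand":0.1},
    {"tx":0,"ty":0,"tz":-0.35,"rx":0,"ry":0,"rz":0,"hand":0.1},
    {"tx":0,"ty":0,"tz":0,"rx":0,"ry":0,"rz":0,"hand":0.1},
    {"tx":0,"ty":0,"tz":0,"rx":0,"ry":0,"rz":0,"hand":0.4},
    {"tx":0,"ty":0,"tz":0,"rx":0,"ry":0,"rz":0,"hand":0.4},
    {"tx":0,"ty":0,"tz":1,"rx":0,"ry":0,"rz":0,"hand":0.4},
    {"tx":0,"ty":0,"tz":1,"rx":0,"ry":0,"rz":0,"hand":0.4},
    {"tx":0,"ty":0,"tz":1,"rx":0,"ry":0,"rz":0,"hand":0.4},
    {"tx":0,"ty":0,"tz":1,"rx":0,"ry":0,"rz":0,"hand":0.4},
    {"tx":0,"ty":0,"tz":1,"rx":0,"ry":0,"rz":0,"hand":0.4},
    {"tx":0,"ty":0,"tz":1,"rx":0,"ry":0,"rz":0,"hand":0.4}
  ]
}}

```text
clock: 39.4
eef_pos: [0.5919, -0.0451, 0.3113]
eef_rot: [2.41, 2.014, 0.003]
ft_force: [0.5, -0.2, -0.2]
gripper_width: 0.405
```

{"fn": "arm_command", "kwargs": {
  "steps": [
    {"tx":0,"ty":0,"tz":1,"rx":0,"ry":0,"rz":0,"hand":0.4},
    {"tx":0,"ty":0,"tz":1,"rx":0,"ry":0,"rz":0,"hand":0.4},
    {"tx":0,"ty":0,"tz":1,"rx":0,"ry":0,"rz":0,"hand":0.4},
    {"tx":0,"ty":0,"tz":1,"rx":0,"ry":0,"rz":0,"hand":0.4},
    {"tx":0,"ty":0,"tz":0,"rx":0,"ry":0,"rz":0,"hand":0.4},
    {"tx":0,"ty":0,"tz":0,"rx":0,"ry":0,"rz":0,"hand":0.4}
  ]
}}

```text
clock: 40.0
eef_pos: [0.5919, -0.045, 0.3903]
eef_rot: [2.41, 2.014, 0.004]
ft_force: [0.4, 0.0, 0.3]
gripper_width: 0.401
```

```bash
python3 - <<'E'
from h import *
print(bot.state()["ft_force"],bot.state()["dq"])
go([.591,.32,.25],toolR(-0.03))
im,d,K,T=shot("wrist","w23")
P=cloud(K,T,d)
cv2.imwrite('pics/w23.png',im[:,:,::-1])
for z in (.03,): bricks(im,K,T,z,(150,0,400,300))
E
```

```text
[0.3558 0.0293 0.3211] [ 0.0031  0.0184 -0.0121  0.0182 -0.0022 -0.001  -0.0005]
clock 40.0 tcp [ 0.5919 -0.045   0.3903] grasp [ 0.5923 -0.0449  0.2353] | shift units [-0.0436 18.251   0.733 ] turn units [-0.0003  0.0008  0.0472] min rows 18.250962955003395
brick px (269, 130, 18, 66) xy 595.7 -26.5 short,long 16.7 63.5 short-axis deg -10.7
brick px (268, 84, 19, 36) xy 605.4 30.0 short,long 16.6 30.8 short-axis deg -10.7
```

View pics/w23.png

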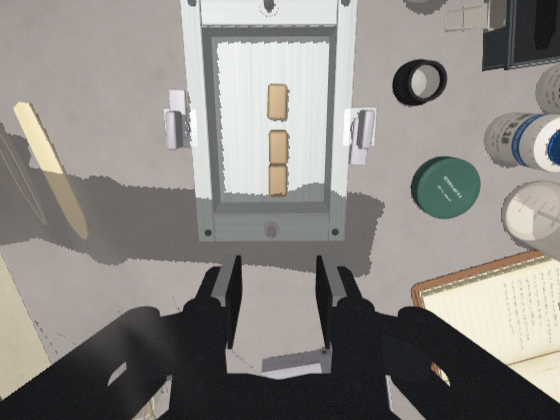

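```bash
python3 - <<'E'
from h import *
z=np.load('pics/w23.npz');im,K,T,d=z['im'],z['K'],z['T'],z['d'];P=cloud(K,T,d)
a=cv2.resize(im[0:30,180:360],None,fx=4,fy=4,interpolation=cv2.INTER_CUBIC);b=cv2.resize(im[205:250,180:360],None,fx=4,fy=4,interpolation=cv2.INTER_CUBIC)
cv2.imwrite('pics/c.png',np.vstack([a,b])[:,:,::-1])
z=np.load('pics/w20.npz');im=z['im']
a=cv2.resize(im[0:30,170:360],None,fx=4,fy=4,interpolation=cv2.INTER_CUBIC);b=cv2.resize(im[205:250,170:360],None,fx=4,fy=4,interpolation=cv2.INTER_CUBIC)
cv2.imwrite('pics/c2.png',np.vstack([a,b])[:,:,::-1])
E
```

```text
(no output)
```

View pics/c.png

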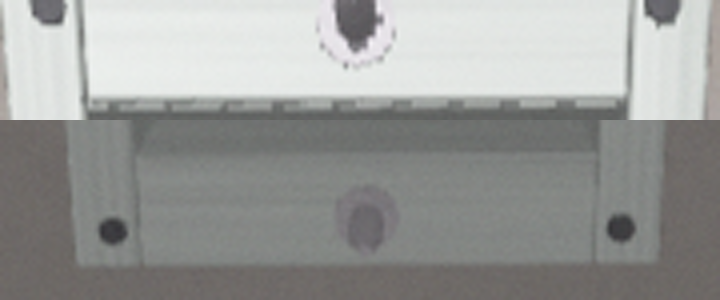

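View pics/c2.png

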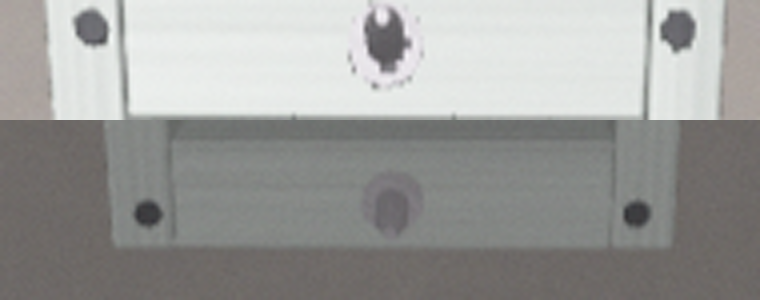

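```bash
python3 - <<'E'
from h import *
z=np.load('pics/w20.npz');K,T=z['K'],z['T']
S=[(193,7),(339.5,7.5),(207,228.3),(329,228)]
w=[ray(K,T,*s,.0525)[:2] for s in S];print(np.array(w),np.mean(w,0))
pr=[ray(K,T,*s,.053)[:2] for s in [(266.5,11.2),(268,225)]];print(np.array(pr),np.mean(pr,0),np.linalg.norm(pr[0]-pr[1]))
print("yaw pins",np.degrees(np.arctan2(-(pr[0]-pr[1])[0],(pr[0]-pr[1])[1])),[np.degrees(np.arctan2(*(a-b)[::-1])) for a,b in [(w[1],w[0]),(w[3],w[2])]],[np.degrees(np.arctan2(-(a-b)[0],(a-b)[1])) for a,b in [(w[0],w[2]),(w[1],w[3])]])
z=np.load('pics/w23.npz');K,T=z['K'],z['T']
S=[(180+48/4,6/4),(180+662/4,8/4),(180+112/4,205+(230-120)/4),(180+620/4,205+(227-120)/4)]
w=[ray(K,T,*s,.0525)[:2] for s in S];print(np.array(w),np.mean(w,0))
z=np.load('pics/t18.npz');K,T=z['K'],z['T']
S=[(142,82),(535,157),(92,322),(488,402)]
w=[ray(K,T,200+a/5,160+b/5,.0525)[:2] for a,b in S];print("top",np.array(w),np.mean(w,0))
E
```

```text
[[ 0.5526  0.1166]
 [ 0.6728  0.0954]
 [ 0.5186 -0.0767]
 [ 0.639  -0.0974]] [0.5958 0.0095]
[[ 0.6123  0.1029]
 [ 0.5795 -0.0836]] [0.5959 0.0097] 0.1893981045297909
yaw pins -9.992291946389965 [np.float64(-10.0115980629072), np.float64(-9.742513171383244)] [np.float64(-9.968236669432846), np.float64(-9.932643756924032)]
[[ 0.5526  0.1167]
 [ 0.6726  0.0947]
 [ 0.5186 -0.0766]
 [ 0.639  -0.0976]] [0.5957 0.0093]
top [[ 0.669   0.0978]
 [ 0.6356 -0.0946]
 [ 0.5504  0.118 ]
 [ 0.5157 -0.0732]] [0.5927 0.012 ]
```

{"fn": "arm_command", "kwargs": {
  "steps": [
    {"tx":0,"ty":1,"tz":0,"rx":0,"ry":0,"rz":0.004,"hand":0.4},
    {"tx":0,"ty":1,"tz":0,"rx":0,"ry":0,"rz":0.004,"hand":0.4},
    {"tx":0,"ty":1,"tz":0,"rx":0,"ry":0,"rz":0.004,"hand":0.4},
    {"tx":0,"ty":1,"tz":0,"rx":0,"ry":0,"rz":0.004,"hand":0.4},
    {"tx":0,"ty":1,"tz":0,"rx":0,"ry":0,"rz":0.004,"hand":0.4},
    {"tx":0,"ty":1,"tz":0,"rx":0,"ry":0,"rz":0.004,"hand":0.4},
    {"tx":0,"ty":1,"tz":0,"rx":0,"ry":0,"rz":0.004,"hand":0.4},
    {"tx":0,"ty":1,"tz":0,"rx":0,"ry":0,"rz":0.004,"hand":0.4},
    {"tx":0,"ty":1,"tz":0,"rx":0,"ry":0,"rz":0.003,"hand":0.4},
    {"tx":0,"ty":1,"tz":0,"rx":0,"ry":0,"rz":0.002,"hand":0.4},
    {"tx":0,"ty":1,"tz":0,"rx":0,"ry":0,"rz":0,"hand":0.4},
    {"tx":0,"ty":1,"tz":0,"rx":0,"ry":0,"rz":0,"hand":0.4}
  ]
}}

```text
clock: 41.25
eef_pos: [0.592, 0.1965, 0.3905]
eef_rot: [2.289, 2.15, 0.003]
ft_force: [0.7, -0.3, 0.3]
gripper_width: 0.395
```

{"fn": "arm_command", "kwargs": {
  "steps": [
    {"tx":0,"ty":1,"tz":0,"rx":0,"ry":0,"rz":0,"hand":0.4},
    {"tx":0,"ty":1,"tz":0,"rx":0,"ry":0,"rz":0,"hand":0.4},
    {"tx":0,"ty":1,"tz":0,"rx":0,"ry":0,"rz":0,"hand":0.4},
    {"tx":0,"ty":0,"tz":0,"rx":0,"ry":0,"rz":0,"hand":0.4},
    {"tx":0,"ty":0,"tz":0,"rx":0,"ry":0,"rz":0,"hand":0.4}
  ]
}}

```text
clock: 41.75
eef_pos: [0.592, 0.2552, 0.3903]
eef_rot: [2.288, 2.151, 0.002]
ft_force: [0.6, 0.1, -0.8]
gripper_width: 0.402
```

```bash
python3 - <<'E'
from h import *
print(bot.state()["ft_force"])
go([.591,.32,.05],toolR(-0.06))
im,d,K,T=shot("wrist","w24")
hsv=cv2.cvtColor(im,cv2.COLOR_RGB2HSV)
P=cloud(K,T,d)
for nm,(l,h) in {"bar":(.036,.055),"plate":(.002,.009)}.items():
    m=((P[:,:,2]>l)&(P[:,:,2]<h)).astype(np.uint8);m[300:]=0;m[:,:150]=0;m[:,420:]=0
    n,lb,s,c=cv2.connectedComponentsWithStats(m);i=1+np.argmax(s[1:,4])
    q=P[lb==i];print(nm,s[i],cv2.minAreaRect(q[:,:2].astype(np.float32)*1000),np.median(q[:,2]))
E
```

```text
[ 0.5693  0.1068 -0.8266]
clock 41.75 tcp [0.592  0.2552 0.3903] grasp [0.5923 0.2552 0.2353] | shift units [-0.0477  3.2386 -9.2646] turn units [0.0001 0.0006 0.0005] min rows 9.2646413410311
bar [ 271   56   13   99 1266] ((596.2909545898438, 326.388427734375), (83.96150207519531, 11.109610557556152), 86.2277603149414) 0.044861113488835674
plate [  210     0   135   207 20865] ((595.8154907226562, 321.178955078125), (198.30580139160156, 125.84249114990234), 86.70716094970703) 0.005177192695172916
```

View pics/w24.png

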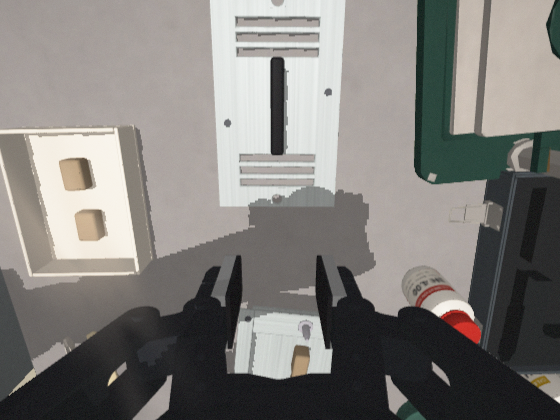

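```bash
python3 - <<'E'
from h import *
z=np.load('pics/w24.npz');K,T,im=z['K'],z['T'],z['im']
print(ray(K,T,277,199,.005), ray(K,T,278,2,.005), [ray(K,T,u,v,.005) for u,v in [(227.5,123),(328,92)]])
print(np.array([.5963,.3264])-.095*np.array([np.sin(.066),np.cos(.066)]))
E
```

```text
[0.59   0.2309 0.005 ] [0.6028 0.418  0.005 ] [array([0.5452, 0.3135, 0.005 ]), array([0.647 , 0.3369, 0.005 ])]
[0.59   0.2316]
```

{"fn": "arm_command", "kwargs": {
  "steps": [
    {"tx":0.2,"ty":0.9,"tz":-0.5,"rx":0,"ry":0,"rz":-0.002,"hand":0.4},
    {"tx":0,"ty":0.9,"tz":-1,"rx":0,"ry":0,"rz":0,"hand":0.4},
    {"tx":0,"ty":0.9,"tz":-1,"rx":0,"ry":0,"rz":0,"hand":0.4},
    {"tx":0,"ty":0.86,"tz":-1,"rx":0,"ry":0,"rz":0,"hand":0.4},
    {"tx":0,"ty":0,"tz":-1,"rx":0,"ry":0,"rz":0,"hand":0.4},
    {"tx":0,"ty":0,"tz":-1,"rx":0,"ry":0,"rz":0,"hand":0.4},
    {"tx":0,"ty":0,"tz":-1,"rx":0,"ry":0,"rz":0,"hand":0.4},
    {"tx":0,"ty":0,"tz":0,"rx":0,"ry":0,"rz":0,"hand":0.4}
  ]
}}

```text
clock: 42.6
eef_pos: [0.5949, 0.3258, 0.257]
eef_rot: [-2.297, -2.143, 0.005]
ft_force: [0.2, 0.7, 0.3]
gripper_width: 0.405
```

```bash
python3 - <<'E'
from h import *
print(bot.state()["ft_force"])
go([.5963,.3264,.038],toolR(-0.066))
im,d,K,T=shot("wrist","w25")
E
```

```text
[0.1562 0.7348 0.2806]
clock 42.6 tcp [0.5949 0.3258 0.257 ] grasp [0.5945 0.3255 0.102 ] | shift units [ 0.0692  0.0286 -3.2011] turn units [ 0.0007 -0.0008  0.0011] min rows 3.201092974450706
```

View pics/w25.png

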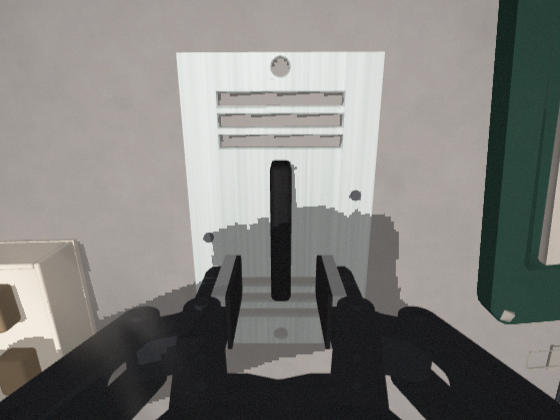

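```bash
python3 - <<'E'
from h import *
z=np.load('pics/w25.npz');K,T,im=z['K'],z['T'],z['im']
a,b=ray(K,T,280.3,66,.005),ray(K,T,280.5,333,.005);print(a,b,(a+b)/2,np.linalg.norm(a-b),np.degrees(np.arctan2(-(a-b)[0],(a-b)[1])))
E
```

```text
[0.6025 0.4207 0.005 ] [0.5898 0.2316 0.005 ] [0.5961 0.3262 0.005 ] 0.1895835010036461 -3.8543998164145528
```

{"fn": "arm_command", "kwargs": {
  "steps": [
    {"tx":0.05,"ty":0.02,"tz":-1,"rx":0,"ry":0,"rz":0,"hand":0.4},
    {"tx":0,"ty":0,"tz":-1,"rx":0,"ry":0,"rz":0,"hand":0.4},
    {"tx":0,"ty":0,"tz":-0.8,"rx":0,"ry":0,"rz":0,"hand":0.4},
    {"tx":0,"ty":0,"tz":-0.4,"rx":0,"ry":0,"rz":0,"hand":0.4},
    {"tx":0,"ty":0,"tz":0,"rx":0,"ry":0,"rz":0,"hand":0},
    {"tx":0,"ty":0,"tz":0,"rx":0,"ry":0,"rz":0,"hand":0},
    {"tx":0,"ty":0,"tz":0,"rx":0,"ry":0,"rz":0,"hand":0},
    {"tx":0,"ty":0,"tz":0,"rx":0,"ry":0,"rz":0,"hand":0},
    {"tx":0,"ty":0,"tz":0,"rx":0,"ry":0,"rz":0,"hand":0}
  ],
  "squeeze": 100
}}

```text
clock: 43.55
eef_pos: [0.5971, 0.3265, 0.197]
eef_rot: [2.295, 2.143, 0.004]
ft_force: [0.2, -0.3, -0.3]
gripper_width: 0.116
```

```bash
python3 - <<'E'
from h import *
print(bot.state()["ft_force"],bot.state()["gripper_width"])
go([.5963,.3264,.17],toolR(-0.066))
E
```

```text
[ 0.1557 -0.3033 -0.313 ] 0.11618534204192658
clock 43.55 tcp [0.5971 0.3265 0.197 ] grasp [0.5976 0.3267 0.042 ] | shift units [-0.042  -0.0066  6.3999] turn units [-0.0003  0.0009  0.0008] min rows 6.399913288604533
```

{"fn": "arm_command", "kwargs": {
  "steps": [
    {"tx":0,"ty":0,"tz":0.3,"rx":0,"ry":0,"rz":0,"hand":0},
    {"tx":0,"ty":0,"tz":0.6,"rx":0,"ry":0,"rz":0,"hand":0},
    {"tx":0,"ty":0,"tz":0.9,"rx":0,"ry":0,"rz":0,"hand":0},
    {"tx":0,"ty":0,"tz":1,"rx":0,"ry":0,"rz":0,"hand":0},
    {"tx":0,"ty":-0.3,"tz":1,"rx":0,"ry":0,"rz":0,"hand":0},
    {"tx":0,"ty":-0.6,"tz":1,"rx":0,"ry":0,"rz":-0.002,"hand":0},
    {"tx":0,"ty":-0.8,"tz":0.7,"rx":0,"ry":0,"rz":-0.002,"hand":0},
    {"tx":0,"ty":-1,"tz":0.5,"rx":0,"ry":0,"rz":-0.003,"hand":0},
    {"tx":0,"ty":-1,"tz":0,"rx":0,"ry":0,"rz":-0.003,"hand":0},
    {"tx":0,"ty":-1,"tz":0,"rx":0,"ry":0,"rz":-0.003,"hand":0},
    {"tx":0,"ty":-1,"tz":0,"rx":0,"ry":0,"rz":-0.003,"hand":0},
    {"tx":0,"ty":-1,"tz":0,"rx":0,"ry":0,"rz":-0.003,"hand":0}
  ]
}}

```text
clock: 44.75
eef_pos: [0.5966, 0.1904, 0.3157]
eef_rot: [2.36, 2.072, 0.001]
ft_force: [-0.8, 0.8, -3.5]
gripper_width: 0.118
```

{"fn": "arm_command", "kwargs": {
  "steps": [
    {"tx":0,"ty":-1,"tz":0,"rx":0,"ry":0,"rz":-0.003,"hand":0},
    {"tx":0,"ty":-1,"tz":0,"rx":0,"ry":0,"rz":-0.003,"hand":0},
    {"tx":0,"ty":-1,"tz":0,"rx":0,"ry":0,"rz":-0.003,"hand":0},
    {"tx":0,"ty":-1,"tz":0,"rx":0,"ry":0,"rz":-0.003,"hand":0},
    {"tx":0,"ty":-1,"tz":0,"rx":0,"ry":0,"rz":-0.003,"hand":0},
    {"tx":0,"ty":-1,"tz":0,"rx":0,"ry":0,"rz":0,"hand":0},
    {"tx":0,"ty":-0.9,"tz":0,"rx":0,"ry":0,"rz":0,"hand":0},
    {"tx":0,"ty":-0.7,"tz":0,"rx":0,"ry":0,"rz":0,"hand":0},
    {"tx":0,"ty":-0.4,"tz":0,"rx":0,"ry":0,"rz":0,"hand":0},
    {"tx":0,"ty":0,"tz":0,"rx":0,"ry":0,"rz":0,"hand":0},
    {"tx":0,"ty":0,"tz":0,"rx":0,"ry":0,"rz":0,"hand":0}
  ]
}}

```text
clock: 45.85
eef_pos: [0.5971, 0.0332, 0.3164]
eef_rot: [2.406, 2.019, 0.004]
ft_force: [-0.4, 1.9, -3.3]
gripper_width: 0.115
```

```bash
python3 - <<'E'
from h import *
s=bot.state();print(s["ft_force"],s["ft_torque"],s["gripper_width"])
M=where()[1];print(M)
go([.5967,.0097,.254],toolR(np.deg2rad(-9.95)),grasp=False)
im,d,K,T=shot("wrist","w26")
E
```

```text
[-0.4065  1.9269 -3.304 ] [ 0.0154 -0.0035 -0.0171] 0.11512263793280288
[[ 0.1737  0.9848  0.0021]
 [ 0.9848 -0.1737  0.001 ]
 [ 0.0013  0.0019 -1.    ]]
clock 45.85 tcp [0.5971 0.0332 0.3164] grasp [0.5974 0.0333 0.1614] | shift units [-0.0206 -1.1744 -3.1207] turn units [-0.0003  0.0007  0.0003] min rows 3.120733648436433
```

View pics/w26.png

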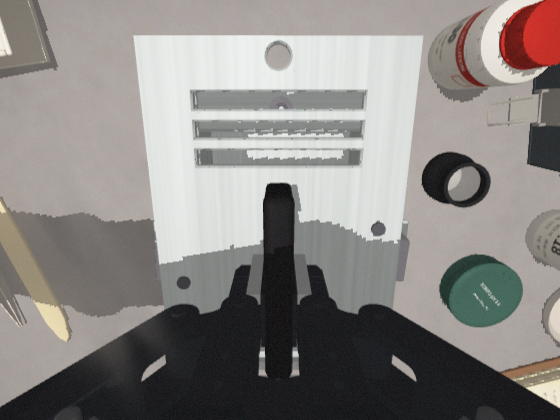

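```bash
python3 - <<'E'
from h import *
z=np.load('pics/w26.npz');K,T,im=z['K'],z['T'],z['im']
hsv=im[35:80,250:305].astype(int)
h=ray(K,T,278,56,.1215); y=np.deg2rad(-9.95); ax=np.array([-np.sin(y),np.cos(y)])
c=h[:2]-.095*ax; print("hole",h,"cover centre est",c, "tcp",where()[0][:2])
E
```

```text
hole [0.6143 0.1264 0.1215] cover centre est [0.5979 0.0328] tcp [0.5971 0.0336]
```

{"fn": "arm_command", "kwargs": {
  "steps": [
    {"tx":-0.02,"ty":-0.6,"tz":0,"rx":0,"ry":0,"rz":0,"hand":0},
    {"tx":0,"ty":-0.5,"tz":0,"rx":0,"ry":0,"rz":0,"hand":0},
    {"tx":0,"ty":-0.07,"tz":-0.3,"rx":0,"ry":0,"rz":0,"hand":0},
    {"tx":0,"ty":0,"tz":-0.4,"rx":0,"ry":0,"rz":0,"hand":0},
    {"tx":0,"ty":0,"tz":-0.5,"rx":0,"ry":0,"rz":0,"hand":0},
    {"tx":0,"ty":0,"tz":0,"rx":0,"ry":0,"rz":0,"hand":0},
    {"tx":0,"ty":0,"tz":0,"rx":0,"ry":0,"rz":0,"hand":0}
  ]
}}

```text
clock: 46.6
eef_pos: [0.5965, 0.0094, 0.2919]
eef_rot: [2.407, 2.019, 0.001]
ft_force: [-0.6, -0.1, -2.9]
gripper_width: 0.115
```

```bash
python3 - <<'E'
from h import *
s=bot.state();print(s["ft_force"],s["ft_torque"],s["gripper_width"])
go([.5967,.0097,.249],toolR(np.deg2rad(-9.95)),grasp=False)
im,d,K,T=shot("wrist","w27")
cv2.imwrite('pics/w27c.png',cv2.resize(im[20:140,180:380],None,fx=4,fy=4,interpolation=cv2.INTER_CUBIC)[:,:,::-1])
E
```

```text
[-0.5506 -0.1103 -2.9051] [-0.0547  0.0572  0.0211] 0.11510321505281863
clock 46.6 tcp [0.5965 0.0094 0.2919] grasp [0.5966 0.0094 0.1369] | shift units [ 0.0122  0.014  -2.1437] turn units [-0.0001  0.0003  0.0004] min rows 2.143732931242731
```

View pics/w27c.png

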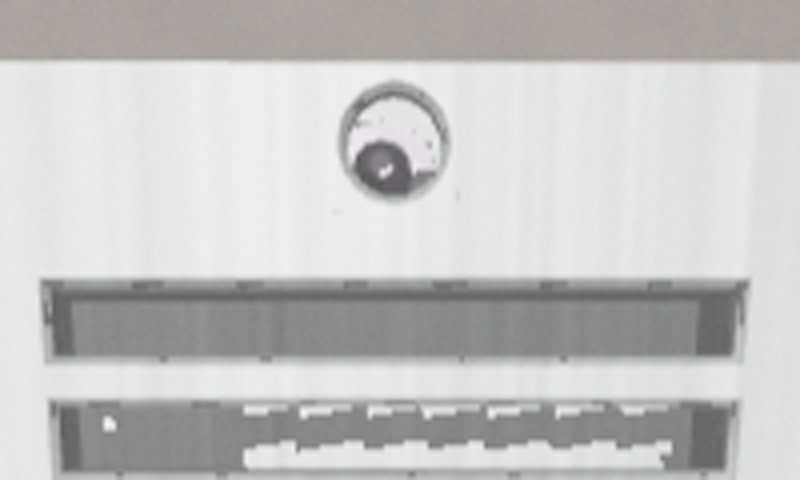

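```bash
python3 - <<'E'
from h import *
z=np.load('pics/w27.npz');K,T,im=z['K'],z['T'],z['im']
a=ray(K,T,278.75,55.2,.0985);b=ray(K,T,276.3,62,.074);print("hole",a,"pin",b,"pin-hole mm",(b-a)*1000)
E
```

```text
hole [0.6138 0.1026 0.0985] pin [0.6126 0.1026 0.074 ] pin-hole mm [ -1.225    0.0724 -24.5   ]
```

{"fn": "arm_command", "kwargs": {
  "steps": [
    {"tx":-0.05,"ty":0,"tz":-0.4,"rx":0,"ry":0,"rz":0,"hand":0},
    {"tx":0,"ty":0,"tz":-0.4,"rx":0,"ry":0,"rz":0,"hand":0},
    {"tx":0,"ty":0,"tz":-0.3,"rx":0,"ry":0,"rz":0,"hand":0},
    {"tx":0,"ty":0,"tz":-0.2,"rx":0,"ry":0,"rz":0,"hand":0},
    {"tx":0,"ty":0,"tz":0,"rx":0,"ry":0,"rz":0,"hand":0},
    {"tx":0,"ty":0,"tz":0,"rx":0,"ry":0,"rz":0,"hand":0}
  ]
}}

```text
clock: 47.25
eef_pos: [0.5957, 0.009, 0.2665]
eef_rot: [2.407, 2.017, 0.003]
ft_force: [0.1, 0.2, -2.4]
gripper_width: 0.116
```

```bash
python3 - <<'E'
from h import *
s=bot.state();print(s["ft_force"],s["ft_torque"],s["gripper_width"])
go([.5957,.0097,.249],toolR(np.deg2rad(-9.95)),grasp=False)
im,d,K,T=shot("wrist","w28")
cv2.imwrite('pics/w28c.png',cv2.resize(im[20:140,180:380],None,fx=4,fy=4,interpolation=cv2.INTER_CUBIC)[:,:,::-1])
E
```

```text
[ 0.098   0.2163 -2.3765] [ 0.0247 -0.0071 -0.0468] 0.11559702555487077
clock 47.25 tcp [0.5957 0.009  0.2665] grasp [0.596  0.009  0.1115] | shift units [ 0.0013  0.0373 -0.874 ] turn units [-0.      0.0007  0.0006] min rows 0.8740379582291374
```

View pics/w28c.png

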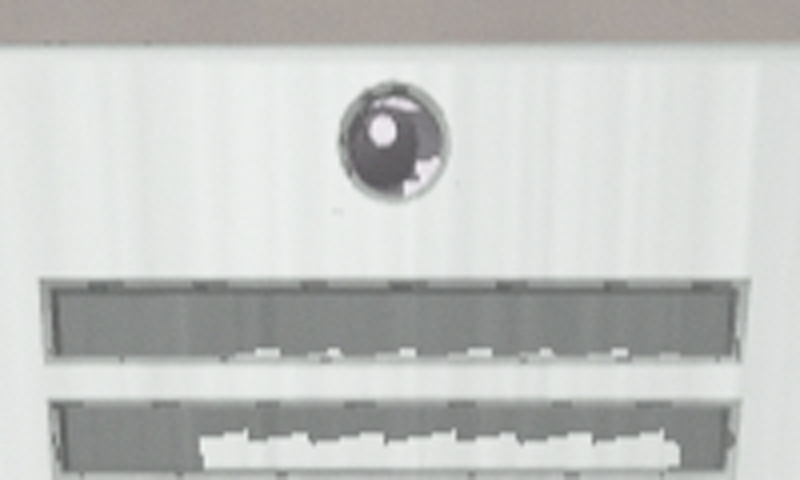

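{"fn": "arm_command", "kwargs": {
  "steps": [
    {"tx":-0.045,"ty":0.06,"tz":0,"rx":0,"ry":0,"rz":0,"hand":0},
    {"tx":0,"ty":0,"tz":0,"rx":0,"ry":0,"rz":0,"hand":0},
    {"tx":0,"ty":0,"tz":-0.2,"rx":0,"ry":0,"rz":0,"hand":0},
    {"tx":0,"ty":0,"tz":-0.2,"rx":0,"ry":0,"rz":0,"hand":0},
    {"tx":0,"ty":0,"tz":0,"rx":0,"ry":0,"rz":0,"hand":0},
    {"tx":0,"ty":0,"tz":0,"rx":0,"ry":0,"rz":0,"hand":0}
  ]
}}

```text
clock: 47.9
eef_pos: [0.5946, 0.0102, 0.2583]
eef_rot: [2.407, 2.018, 0.002]
ft_force: [-0.0, 0.7, -2.0]
gripper_width: 0.115
```

```bash
python3 - <<'E'
from h import *
s=bot.state();print(s["ft_force"],s["ft_torque"],s["gripper_width"])
go([.5947,.0105,.249],toolR(np.deg2rad(-9.95)),grasp=False)
im,d,K,T=shot("wrist","w29")
cv2.imwrite('pics/w29c.png',cv2.resize(im[20:140,180:380],None,fx=4,fy=4,interpolation=cv2.INTER_CUBIC)[:,:,::-1])
E
```

```text
[-0.0137  0.7444 -1.9825] [-0.0106  0.0354 -0.0454] 0.11484985500930665
clock 47.9 tcp [0.5946 0.0102 0.2583] grasp [0.5949 0.0102 0.1033] | shift units [ 0.0045  0.015  -0.4635] turn units [-0.0001  0.0006  0.0006] min rows 0.463467115585639
```

View pics/w29c.png

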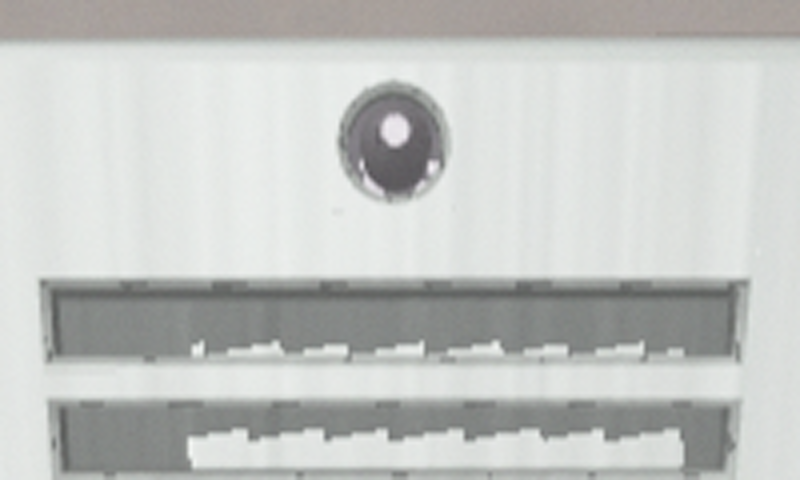

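{"fn": "arm_command", "kwargs": {
  "steps": [
    {"tx":0,"ty":0,"tz":-0.2,"rx":0,"ry":0,"rz":0,"hand":0},
    {"tx":0,"ty":0,"tz":-0.1,"rx":0,"ry":0,"rz":0,"hand":0},
    {"tx":0,"ty":0,"tz":0,"rx":0,"ry":0,"rz":0,"hand":0},
    {"tx":0,"ty":0,"tz":0,"rx":0,"ry":0,"rz":0,"hand":0}
  ]
}}

```text
clock: 48.35
eef_pos: [0.5947, 0.0102, 0.2524]
eef_rot: [2.407, 2.018, 0.003]
ft_force: [-0.5, 0.3, -3.1]
gripper_width: 0.113
```

{"fn": "arm_command", "kwargs": {
  "steps": [
    {"tx":0,"ty":0,"tz":-0.1,"rx":0,"ry":0,"rz":0,"hand":0},
    {"tx":0,"ty":0,"tz":0,"rx":0,"ry":0,"rz":0,"hand":0},
    {"tx":0,"ty":0,"tz":0,"rx":0,"ry":0,"rz":0,"hand":0}
  ]
}}

```text
clock: 48.65
eef_pos: [0.5947, 0.0102, 0.2505]
eef_rot: [2.407, 2.018, 0.003]
ft_force: [-0.3, -0.3, -2.7]
gripper_width: 0.116
```

{"fn": "arm_command", "kwargs": {
  "steps": [
    {"tx":0,"ty":0,"tz":-0.05,"rx":0,"ry":0,"rz":0,"hand":0},
    {"tx":0,"ty":0,"tz":0,"rx":0,"ry":0,"rz":0,"hand":0},
    {"tx":0,"ty":0,"tz":0,"rx":0,"ry":0,"rz":0,"hand":0}
  ]
}}

```text
clock: 48.95
eef_pos: [0.5947, 0.0103, 0.2495]
eef_rot: [2.407, 2.018, 0.003]
ft_force: [0.8, -0.2, -2.8]
gripper_width: 0.118
```

{"fn": "arm_command", "kwargs": {
  "steps": [
    {"tx":0,"ty":0,"tz":-0.05,"rx":0,"ry":0,"rz":0,"hand":0},
    {"tx":0,"ty":0,"tz":0,"rx":0,"ry":0,"rz":0,"hand":0},
    {"tx":0,"ty":0,"tz":0,"rx":0,"ry":0,"rz":0,"hand":0}
  ]
}}

```text
clock: 49.25
eef_pos: [0.5948, 0.0102, 0.2489]
eef_rot: [2.407, 2.018, 0.004]
ft_force: [-1.6, 0.8, 4.0]
gripper_width: 0.115
```

{"fn": "arm_command", "kwargs": {
  "steps": [
    {"tx":0,"ty":0,"tz":0,"rx":0,"ry":0,"rz":0,"hand":0.4},
    {"tx":0,"ty":0,"tz":0,"rx":0,"ry":0,"rz":0,"hand":0.4},
    {"tx":0,"ty":0,"tz":0,"rx":0,"ry":0,"rz":0,"hand":0.4},
    {"tx":0,"ty":0,"tz":0,"rx":0,"ry":0,"rz":0,"hand":0.4},
    {"tx":0,"ty":0,"tz":0.5,"rx":0,"ry":0,"rz":0,"hand":0.4},
    {"tx":0,"ty":0,"tz":1,"rx":0,"ry":0,"rz":0,"hand":0.4},
    {"tx":0,"ty":0,"tz":1,"rx":0,"ry":0,"rz":0,"hand":0.4},
    {"tx":0,"ty":0,"tz":1,"rx":0,"ry":0,"rz":0,"hand":0.4},
    {"tx":0,"ty":0,"tz":1,"rx":0,"ry":0,"rz":0,"hand":0.4},
    {"tx":0,"ty":-1,"tz":1,"rx":0,"ry":0,"rz":0,"hand":0.4},
    {"tx":0,"ty":-1,"tz":1,"rx":0,"ry":0,"rz":0,"hand":0.4},
    {"tx":0,"ty":-0.5,"tz":1,"rx":0,"ry":0,"rz":0,"hand":0.4}
  ]
}}

```text
clock: 50.45
eef_pos: [0.5943, -0.042, 0.4003]
eef_rot: [2.408, 2.014, 0.003]
ft_force: [-0.2, -0.2, 1.1]
gripper_width: 0.405
```

```bash
python3 - <<'E'
from h import *
s=bot.state();print(s["ft_force"],s["gripper_width"])
go([.5947,.0105,.1],toolR(np.deg2rad(-9.95)))
im,d,K,T=shot("wrist","w30")
P=cloud(K,T,d)
np.save('pics/P30.npy',P)
E
```

```text
[-0.2096 -0.2295  1.0679] 0.4048546199316707
clock 50.45 tcp [ 0.5943 -0.042   0.4003] grasp [ 0.5948 -0.042   0.2453] | shift units [ 0.0209  2.6232 -7.2652] turn units [0.0001 0.001  0.0013] min rows 7.26524499956403
```

View pics/w30.png

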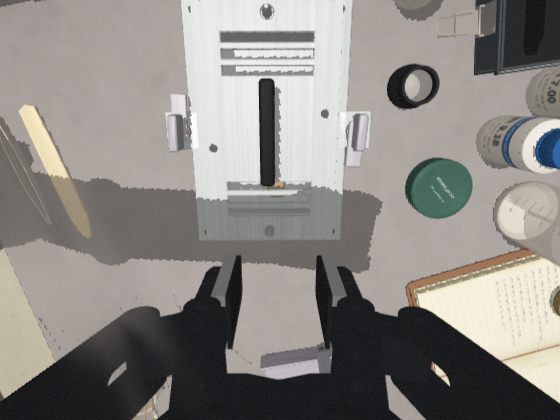

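```bash
python3 - <<'E'
from h import *
P=np.load('pics/P30.npy')
def med(a,b,c,e): 
    q=P[b:e,a:c].reshape(-1,3);print(np.median(q,0),q[:,2].std())
med(195,20,212,60);med(320,20,335,60);med(205,205,222,215);med(318,205,333,215)
for x0,x1 in [(150,192),(340,380)]:
    m=((P[:,:,2]>.074)&(P[:,:,2]<.092)).astype(np.uint8);m[:,:x0]=0;m[:,x1:]=0;m[:80]=0;m[180:]=0
    n,lb,s,c=cv2.connectedComponentsWithStats(m);i=1+np.argmax(s[1:,4]);q=P[lb==i];q=q[q[:,2]>.081]
    print(s[i],len(q),cv2.minAreaRect(q[:,:2].astype(np.float32)*1000),np.median(q[:,2]))
print(bot.state()["qpos"])
go([.5182,.0235,.082],toolR(np.deg2rad(-9.95)))
E
```

```text
[0.5563 0.092  0.0573] 0.020728412795486987
[0.6577 0.0737 0.0572] 0.018038353482761678
[ 0.5299 -0.0536  0.0572] 0.0007385686913736517
[ 0.6356 -0.0728  0.0571] 0.0006736638098922813
[167 114  14  38 467] 386 ((518.8701171875, 23.692245483398438), (29.998998641967773, 8.649849891662598), 76.88553619384766) 0.08444887546150759
[353 113  16  38 443] 373 ((672.3546752929688, -3.223252296447754), (29.840566635131836, 8.700800895690918), 77.78966522216797) 0.08443467023617823
[-0.6061  0.4288  0.7701  1.7913 -0.3405  1.0505  0.1087]
clock 50.5 tcp [ 0.5951 -0.0439  0.4037] grasp [ 0.5964 -0.044   0.2487] | shift units [-3.8459  3.3692 -8.3345] turn units [0.0002 0.0026 0.002 ] min rows 8.334543960714916
```

{"fn": "arm_command", "kwargs": {
  "steps": [
    {"tx":-0.95,"ty":0.8,"tz":-0.5,"rx":0,"ry":0,"rz":-0.003,"hand":0.3},
    {"tx":-0.95,"ty":0.85,"tz":-1,"rx":0,"ry":0,"rz":-0.003,"hand":0.3},
    {"tx":-0.95,"ty":0.85,"tz":-1,"rx":0,"ry":0,"rz":-0.002,"hand":0.3},
    {"tx":-0.95,"ty":0.85,"tz":-1,"rx":0,"ry":0,"rz":-0.002,"hand":0.3},
    {"tx":0,"ty":0,"tz":-1,"rx":0,"ry":0,"rz":0,"hand":0.3},
    {"tx":0,"ty":0,"tz":-1,"rx":0,"ry":0,"rz":0,"hand":0.3},
    {"tx":0,"ty":0,"tz":0,"rx":0,"ry":0,"rz":0,"hand":0.3},
    {"tx":0,"ty":0,"tz":0,"rx":0,"ry":0,"rz":0,"hand":0.3}
  ]
}}

```text
clock: 51.3
eef_pos: [0.5188, 0.0271, 0.2889]
eef_rot: [2.438, 1.979, 0.003]
ft_force: [0.7, -0.7, 0.0]
gripper_width: 0.296
```

```bash
python3 - <<'E'
from h import *
s=bot.state();print(s["ft_force"],s["gripper_width"])
go([.5184,.0236,.082],toolR(np.deg2rad(-12)))
im,d,K,T=shot("wrist","w31")
P=cloud(K,T,d)
m=((P[:,:,2]>.078)&(P[:,:,2]<.09)).astype(np.uint8);m[:,:240]=0;m[:,320:]=0;m[:150]=0;m[330:]=0
n,lb,s,c=cv2.connectedComponentsWithStats(m);i=1+np.argmax(s[1:,4]);q=P[lb==i]
print(s[i],cv2.minAreaRect(q[:,:2].astype(np.float32)*1000))
E
```

```text
[ 0.7231 -0.7292  0.0152] 0.29614090913074587
clock 51.3 tcp [0.5188 0.0271 0.2889] grasp [0.5192 0.0271 0.1339] | shift units [-0.0222 -0.176  -2.597 ] turn units [ 0.      0.0007 -0.0007] min rows 2.596993022942076
[271 222  15  52 745] ((518.8848876953125, 23.70690155029297), (30.164731979370117, 7.8954901695251465), 77.79694366455078)
```

View pics/w31.png

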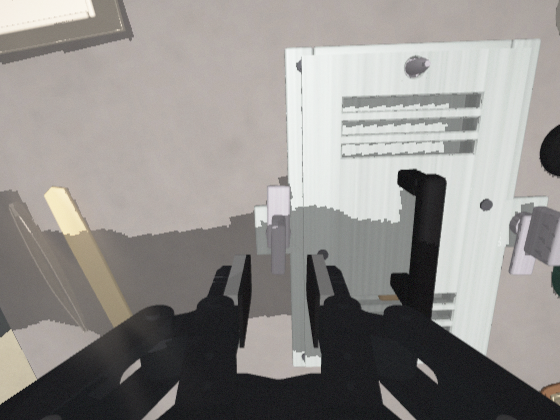

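Descend and grip the near catch.

{"fn": "arm_command", "kwargs": {
  "steps": [
    {"tx":-0.03,"ty":-0.17,"tz":-1,"rx":0,"ry":0,"rz":0,"hand":0.3},
    {"tx":0,"ty":0,"tz":-1,"rx":0,"ry":0,"rz":0,"hand":0.3},
    {"tx":0,"ty":0,"tz":-0.6,"rx":0,"ry":0,"rz":0,"hand":0.3},
    {"tx":0,"ty":0,"tz":0,"rx":0,"ry":0,"rz":0,"hand":0},
    {"tx":0,"ty":0,"tz":0,"rx":0,"ry":0,"rz":0,"hand":0},
    {"tx":0,"ty":0,"tz":0,"rx":0,"ry":0,"rz":0,"hand":0},
    {"tx":0,"ty":0,"tz":0,"rx":0,"ry":0,"rz":0,"hand":0},
    {"tx":0,"ty":0,"tz":0,"rx":0,"ry":0,"rz":0,"hand":0}
  ],
  "squeeze": 30
}}

```text
clock: 52.15
eef_pos: [0.518, 0.0238, 0.2367]
eef_rot: [2.438, 1.979, 0.003]
ft_force: [0.9, -1.3, -7.9]
gripper_width: 0.085
```

```bash
python3 - <<'E'
from h import *
s=bot.state();print(s["ft_force"],s["gripper_width"],s["qpos"])
go([.5184,.0236,.082],toolR(np.deg2rad(-12)))
E
```

```text
[ 0.8517 -1.2593 -7.9064] 0.0854493517477209 [-0.6505  0.534   0.6213  2.0932 -0.5036  0.6607  0.1045]
clock 52.15 tcp [0.518  0.0238 0.2367] grasp [0.5184 0.0238 0.0817] | shift units [ 0.0183 -0.0082  0.0159] turn units [-0.      0.0007 -0.0008] min rows 0.023256418513764053
```

{"fn": "arm_command", "kwargs": {
  "steps": [
    {"tx":0,"ty":0,"tz":0,"rx":0,"ry":0,"rz":-0.02,"hand":0},
    {"tx":0,"ty":0,"tz":0,"rx":0,"ry":0,"rz":-0.03,"hand":0},
    {"tx":0,"ty":0,"tz":0,"rx":0,"ry":0,"rz":-0.03,"hand":0},
    {"tx":0,"ty":0,"tz":0,"rx":0,"ry":0,"rz":-0.03,"hand":0},
    {"tx":0,"ty":0,"tz":0,"rx":0,"ry":0,"rz":-0.03,"hand":0}
  ]
}}

```text
clock: 52.65
eef_pos: [0.5181, 0.0238, 0.2367]
eef_rot: [2.813, 1.395, 0.003]
ft_force: [0.5, -0.9, -7.9]
gripper_width: 0.085
```

{"fn": "arm_command", "kwargs": {
  "steps": [
    {"tx":0,"ty":0,"tz":0,"rx":0,"ry":0,"rz":-0.04,"hand":0},
    {"tx":0,"ty":0,"tz":0,"rx":0,"ry":0,"rz":-0.04,"hand":0},
    {"tx":0,"ty":0,"tz":0,"rx":0,"ry":0,"rz":-0.04,"hand":0},
    {"tx":0,"ty":0,"tz":0,"rx":0,"ry":0,"rz":-0.04,"hand":0},
    {"tx":0,"ty":0,"tz":0,"rx":0,"ry":0,"rz":-0.04,"hand":0},
    {"tx":0,"ty":0,"tz":0,"rx":0,"ry":0,"rz":-0.04,"hand":0},
    {"tx":0,"ty":0,"tz":0,"rx":0,"ry":0,"rz":-0.04,"hand":0},
    {"tx":0,"ty":0,"tz":0,"rx":0,"ry":0,"rz":-0.03,"hand":0},
    {"tx":0,"ty":0,"tz":0,"rx":0,"ry":0,"rz":0,"hand":0}
  ]
}}

```text
clock: 53.55
eef_pos: [0.5183, 0.0241, 0.2367]
eef_rot: [3.138, -0.078, 0.002]
ft_force: [0.7, -0.3, -6.2]
gripper_width: 0.088
```

```bash
python3 - <<'E'
from h import *
s=bot.state();print(s["ft_force"],s["ft_torque"],s["gripper_width"],s["qpos"])
go([.5184,.0236,.082],toolR(np.deg2rad(-9.95)-1.5))
go([.5184,.0236,.082],toolR(np.deg2rad(-9.95)-1.54))
E
```

```text
[ 0.7307 -0.2946 -6.1842] [-0.34   -0.1284  0.0119] 0.08849496415210134 [-0.8896  0.6987  0.9863  2.1046 -0.8403  0.7999 -0.9917]
clock 53.55 tcp [0.5183 0.0241 0.2367] grasp [0.5185 0.0237 0.0817] | shift units [ 0.0043 -0.0241  0.0158] turn units [ 0.0008  0.0003 -0.0168] min rows 0.35334299977163053
clock 53.55 tcp [0.5183 0.0241 0.2367] grasp [0.5185 0.0237 0.0817] | shift units [ 0.0043 -0.0241  0.0158] turn units [ 0.0008  0.0003 -0.0296] min rows 0.6198054152622428
```

{"fn": "arm_command", "kwargs": {
  "steps": [
    {"tx":0,"ty":0,"tz":0,"rx":0,"ry":0,"rz":-0.017,"hand":0},
    {"tx":0,"ty":0,"tz":0,"rx":0,"ry":0,"rz":-0.01,"hand":0},
    {"tx":0,"ty":0,"tz":0,"rx":0,"ry":0,"rz":0,"hand":0}
  ]
}}

```text
clock: 53.85
eef_pos: [0.5184, 0.024, 0.2367]
eef_rot: [3.133, -0.207, 0.001]
ft_force: [2.0, -1.4, -5.5]
gripper_width: 0.087
```

```bash
python3 - <<'E'
from h import *
s=bot.state();print(s["ft_force"],s["ft_torque"],s["gripper_width"])
go([.5184,.0236,.082],toolR(np.deg2rad(-9.95)-1.54))
E
```

```text
[ 2.0053 -1.4354 -5.4608] [-0.2969 -0.188   0.5311] 0.0873967223505604
clock 53.85 tcp [0.5184 0.024  0.2367] grasp [0.5185 0.0237 0.0817] | shift units [ 0.0021 -0.0222  0.0145] turn units [ 0.0007  0.0003 -0.0035] min rows 0.07594754729336545
```

{"fn": "arm_command", "kwargs": {
  "steps": [
    {"tx":0,"ty":0,"tz":0,"rx":0,"ry":0,"rz":0,"hand":0.35},
    {"tx":0,"ty":0,"tz":0,"rx":0,"ry":0,"rz":0,"hand":0.35},
    {"tx":0,"ty":0,"tz":0,"rx":0,"ry":0,"rz":0,"hand":0.35},
    {"tx":0,"ty":0,"tz":0.5,"rx":0,"ry":0,"rz":0,"hand":0.35},
    {"tx":0,"ty":0,"tz":1,"rx":0,"ry":0,"rz":0,"hand":0.35},
    {"tx":0,"ty":0,"tz":1,"rx":0,"ry":0,"rz":0.03,"hand":0.35},
    {"tx":0,"ty":0,"tz":1,"rx":0,"ry":0,"rz":0.045,"hand":0.35},
    {"tx":0.8,"ty":-0.2,"tz":0.5,"rx":0,"ry":0,"rz":0.045,"hand":0.35},
    {"tx":1,"ty":-0.2,"tz":0,"rx":0,"ry":0,"rz":0.045,"hand":0.35},
    {"tx":1,"ty":-0.2,"tz":0,"rx":0,"ry":0,"rz":0.045,"hand":0.35},
    {"tx":1,"ty":-0.2,"tz":0,"rx":0,"ry":0,"rz":0.045,"hand":0.35},
    {"tx":1,"ty":-0.2,"tz":0,"rx":0,"ry":0,"rz":0.045,"hand":0.35}
  ]
}}

```text
clock: 55.05
eef_pos: [0.6148, 0.0034, 0.3174]
eef_rot: [2.884, 1.242, 0.003]
ft_force: [-0.0, 0.3, 0.6]
gripper_width: 0.353
```

{"fn": "arm_command", "kwargs": {
  "steps": [
    {"tx":1,"ty":-0.2,"tz":0,"rx":0,"ry":0,"rz":0.045,"hand":0.35},
    {"tx":1,"ty":-0.1,"tz":0,"rx":0,"ry":0,"rz":0.045,"hand":0.35},
    {"tx":0.9,"ty":-0.05,"tz":0,"rx":0,"ry":0,"rz":0.045,"hand":0.35},
    {"tx":0,"ty":0,"tz":0,"rx":0,"ry":0,"rz":0.045,"hand":0.35},
    {"tx":0,"ty":0,"tz":0,"rx":0,"ry":0,"rz":0,"hand":0.35},
    {"tx":0,"ty":0,"tz":0,"rx":0,"ry":0,"rz":0,"hand":0.35}
  ]
}}

```text
clock: 55.65
eef_pos: [0.6718, -0.0035, 0.317]
eef_rot: [2.433, 1.986, 0.003]
ft_force: [-0.4, 0.6, -0.4]
gripper_width: 0.344
```

```bash
python3 - <<'E'
from h import *
s=bot.state();print(s["ft_force"],s["gripper_width"])
go([.6718,-.0033,.082],toolR(np.deg2rad(-12)))
im,d,K,T=shot("wrist","w32")
P=cloud(K,T,d)
m=((P[:,:,2]>.078)&(P[:,:,2]<.09)).astype(np.uint8);m[:,:240]=0;m[:,330:]=0;m[:130]=0;m[330:]=0
n,lb,s,c=cv2.connectedComponentsWithStats(m);i=1+np.argmax(s[1:,4]);q=P[lb==i]
print(s[i],cv2.minAreaRect(q[:,:2].astype(np.float32)*1000))
E
```

```text
[-0.4393  0.6441 -0.4397] 0.34422510484497437
clock 55.65 tcp [ 0.6718 -0.0035  0.317 ] grasp [ 0.6722 -0.0035  0.162 ] | shift units [-0.0013  0.0119 -4.0006] turn units [-0.0001  0.0007 -0.0025] min rows 4.000593824397766
[272 201  13  47 576] ((672.7520141601562, -2.8045263290405273), (29.560266494750977, 7.66928243637085), 78.28985595703125)
```

View pics/w32.png

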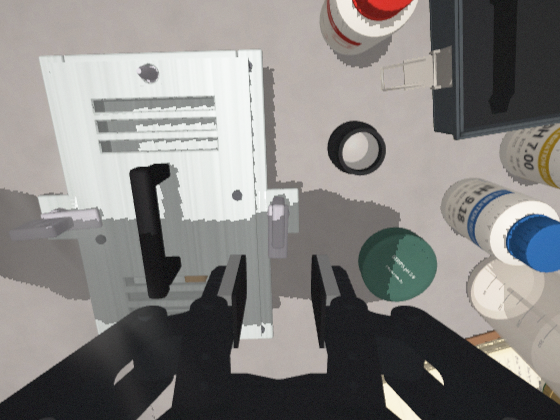

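{"fn": "arm_command", "kwargs": {
  "steps": [
    {"tx":0,"ty":0.01,"tz":-1,"rx":0,"ry":0,"rz":0,"hand":0.3},
    {"tx":0,"ty":0,"tz":-1,"rx":0,"ry":0,"rz":0,"hand":0.3},
    {"tx":0,"ty":0,"tz":-1,"rx":0,"ry":0,"rz":0,"hand":0.3},
    {"tx":0,"ty":0,"tz":-0.7,"rx":0,"ry":0,"rz":0,"hand":0.3},
    {"tx":0,"ty":0,"tz":-0.3,"rx":0,"ry":0,"rz":0,"hand":0.3},
    {"tx":0,"ty":0,"tz":0,"rx":0,"ry":0,"rz":0,"hand":0},
    {"tx":0,"ty":0,"tz":0,"rx":0,"ry":0,"rz":0,"hand":0},
    {"tx":0,"ty":0,"tz":0,"rx":0,"ry":0,"rz":0,"hand":0},
    {"tx":0,"ty":0,"tz":0,"rx":0,"ry":0,"rz":0,"hand":0},
    {"tx":0,"ty":0,"tz":0,"rx":0,"ry":0,"rz":0,"hand":0}
  ]
}}

```text
clock: 56.7
eef_pos: [0.6719, -0.003, 0.2366]
eef_rot: [2.429, 1.991, 0.003]
ft_force: [-1.2, -0.2, -4.3]
gripper_width: 0.085
```

```bash
python3 - <<'E'
from h import *
s=bot.state();print(s["ft_force"],s["gripper_width"],s["qpos"])
go([.6718,-.0033,.082],toolR(np.deg2rad(-12)))
E
```

```text
[-1.1657 -0.213  -4.2965] 0.08538743646446358 [-0.4972  0.7386  0.6066  1.7171 -0.5341  0.8549  0.1487]
clock 56.7 tcp [ 0.6719 -0.003   0.2366] grasp [ 0.6722 -0.0029  0.0816] | shift units [-0.0053 -0.0154  0.0193] turn units [-0.0001  0.0006 -0.0038] min rows 0.08028126185985716
```

{"fn": "arm_command", "kwargs": {
  "steps": [
    {"tx":0,"ty":0,"tz":0,"rx":0,"ry":0,"rz":-0.02,"hand":0},
    {"tx":0,"ty":0,"tz":0,"rx":0,"ry":0,"rz":-0.03,"hand":0},
    {"tx":0,"ty":0,"tz":0,"rx":0,"ry":0,"rz":-0.03,"hand":0},
    {"tx":0,"ty":0,"tz":0,"rx":0,"ry":0,"rz":-0.04,"hand":0},
    {"tx":0,"ty":0,"tz":0,"rx":0,"ry":0,"rz":-0.04,"hand":0}
  ]
}}

```text
clock: 57.2
eef_pos: [0.672, -0.003, 0.2366]
eef_rot: [2.85, 1.317, 0.002]
ft_force: [-0.2, -0.0, -5.8]
gripper_width: 0.087
```

{"fn": "arm_command", "kwargs": {
  "steps": [
    {"tx":0,"ty":0,"tz":0,"rx":0,"ry":0,"rz":-0.04,"hand":0},
    {"tx":0,"ty":0,"tz":0,"rx":0,"ry":0,"rz":-0.04,"hand":0},
    {"tx":0,"ty":0,"tz":0,"rx":0,"ry":0,"rz":-0.04,"hand":0},
    {"tx":0,"ty":0,"tz":0,"rx":0,"ry":0,"rz":-0.04,"hand":0},
    {"tx":0,"ty":0,"tz":0,"rx":0,"ry":0,"rz":-0.04,"hand":0},
    {"tx":0,"ty":0,"tz":0,"rx":0,"ry":0,"rz":-0.04,"hand":0},
    {"tx":0,"ty":0,"tz":0,"rx":0,"ry":0,"rz":-0.04,"hand":0},
    {"tx":0,"ty":0,"tz":0,"rx":0,"ry":0,"rz":-0.015,"hand":0},
    {"tx":0,"ty":0,"tz":0,"rx":0,"ry":0,"rz":0,"hand":0}
  ]
}}

```text
clock: 58.1
eef_pos: [0.6722, -0.0029, 0.2366]
eef_rot: [3.138, -0.088, 0.001]
ft_force: [-0.0, -0.4, -4.1]
gripper_width: 0.084
```

```bash
python3 - <<'E'
from h import *
s=bot.state();print(s["ft_force"],s["ft_torque"],s["gripper_width"],s["qpos"])
go([.6718,-.0033,.082],toolR(np.deg2rad(-9.95)-1.54))
E
```

```text
[-0.0333 -0.3626 -4.1435] [-0.231   0.0935 -0.073 ] 0.08387842594367372 [-0.6862  0.8885  0.9471  1.7283 -0.8493  0.9902 -1.0366]
clock 58.1 tcp [ 0.6722 -0.0029  0.2366] grasp [ 0.6724 -0.0033  0.0816] | shift units [-0.0219 -0.0197  0.0187] turn units [ 0.0009  0.0002 -0.0277] min rows 0.5796303812855175
```

{"fn": "arm_command", "kwargs": {
  "steps": [
    {"tx":0,"ty":0,"tz":0,"rx":0,"ry":0,"rz":-0.015,"hand":0},
    {"tx":0,"ty":0,"tz":0,"rx":0,"ry":0,"rz":-0.01,"hand":0},
    {"tx":0,"ty":0,"tz":0,"rx":0,"ry":0,"rz":0,"hand":0}
  ]
}}

```text
clock: 58.4
eef_pos: [0.6723, -0.0029, 0.2366]
eef_rot: [3.132, -0.208, 0.001]
ft_force: [0.1, -1.7, -4.6]
gripper_width: 0.084
```

```bash
python3 - <<'E'
from h import *
s=bot.state();print(s["ft_force"],s["ft_torque"])
go([.6718,-.0033,.082],toolR(np.deg2rad(-9.95)-1.54))
E
```

```text
[ 0.1439 -1.6849 -4.6106] [-0.3613  0.0497  0.5767]
clock 58.4 tcp [ 0.6723 -0.0029  0.2366] grasp [ 0.6723 -0.0033  0.0816] | shift units [-0.0226 -0.0211  0.018 ] turn units [ 0.0008  0.0002 -0.0032] min rows 0.0698571216070224
```

At the stop. Release, rise, turn back and look.

{"fn": "arm_command", "kwargs": {
  "steps": [
    {"tx":0,"ty":0,"tz":0,"rx":0,"ry":0,"rz":0,"hand":0.35},
    {"tx":0,"ty":0,"tz":0,"rx":0,"ry":0,"rz":0,"hand":0.35},
    {"tx":0,"ty":0,"tz":0,"rx":0,"ry":0,"rz":0,"hand":0.35},
    {"tx":0,"ty":0,"tz":0.5,"rx":0,"ry":0,"rz":0,"hand":0.35},
    {"tx":0,"ty":0,"tz":1,"rx":0,"ry":0,"rz":0,"hand":0.35},
    {"tx":0,"ty":0,"tz":1,"rx":0,"ry":0,"rz":0,"hand":0.35},
    {"tx":0,"ty":0,"tz":1,"rx":0,"ry":0,"rz":0.04,"hand":0.35},
    {"tx":0,"ty":0,"tz":1,"rx":0,"ry":0,"rz":0.045,"hand":0.35},
    {"tx":-0.8,"ty":-0.5,"tz":1,"rx":0,"ry":0,"rz":0.045,"hand":0.35},
    {"tx":-0.8,"ty":-0.5,"tz":1,"rx":0,"ry":0,"rz":0.045,"hand":0.35},
    {"tx":-0.8,"ty":-0.5,"tz":1,"rx":0,"ry":0,"rz":0.045,"hand":0.35},
    {"tx":-0.8,"ty":-0.5,"tz":1,"rx":0,"ry":0,"rz":0.045,"hand":0.35}
  ]
}}

```text
clock: 59.6
eef_pos: [0.6073, -0.0443, 0.4093]
eef_rot: [2.947, 1.08, 0.005]
ft_force: [0.4, 0.3, 0.2]
gripper_width: 0.351
```

{"fn": "arm_command", "kwargs": {
  "steps": [
    {"tx":-0.7,"ty":-0.5,"tz":0.5,"rx":0,"ry":0,"rz":0.045,"hand":0.35},
    {"tx":0,"ty":-0.5,"tz":0,"rx":0,"ry":0,"rz":0.045,"hand":0.35},
    {"tx":0,"ty":0,"tz":0,"rx":0,"ry":0,"rz":0.045,"hand":0.35},
    {"tx":0,"ty":0,"tz":0,"rx":0,"ry":0,"rz":0.045,"hand":0.35},
    {"tx":0,"ty":0,"tz":0,"rx":0,"ry":0,"rz":0.04,"hand":0.35},
    {"tx":0,"ty":0,"tz":0,"rx":0,"ry":0,"rz":0,"hand":0.35},
    {"tx":0,"ty":0,"tz":0,"rx":0,"ry":0,"rz":0,"hand":0.35}
  ]
}}

```text
clock: 60.3
eef_pos: [0.5939, -0.0637, 0.4178]
eef_rot: [2.417, 2.004, 0.005]
ft_force: [-0.2, 0.2, 0.4]
gripper_width: 0.353
```

```bash
python3 - <<'E'
from h import *
go()
im,d,K,T=shot("wrist","w33")
P=cloud(K,T,d)
m0=((P[:,:,2]>.079)&(P[:,:,2]<.0885)).astype(np.uint8)
n,lb,s,c=cv2.connectedComponentsWithStats(m0)
for i in range(1,n):
    if s[i,4]>150 and s[i,1]+s[i,3]<260: print(s[i],cv2.minAreaRect(P[lb==i][:,:2].astype(np.float32)*1000))
shot("scene","s33");shot("top","t33")
E
```

```text
clock 60.3 tcp [ 0.5939 -0.0637  0.4178] grasp [ 0.5945 -0.0636  0.2628] | shift units [0. 0. 0.] turn units [0. 0. 0.] min rows 0.0
[336  99  36  12 348] ((672.1857299804688, -3.278787612915039), (7.955331802368164, 29.92859649658203), 84.1914291381836)
[521  98  30  40 314] ((824.3450927734375, -42.65495300292969), (32.993492126464844, 17.625782012939453), 74.70863342285156)
[154 101  37  13 342] ((518.8818359375, 23.639942169189453), (7.939565181732178, 30.48334312438965), 84.28559112548828)
[530 172  30  65 472] ((835.0570068359375, -124.53925323486328), (60.1908073425293, 18.642576217651367), 78.3463363647461)
```

View pics/w33.png

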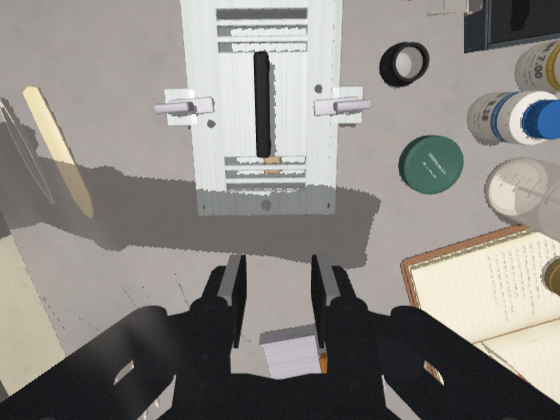

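View pics/s33.png

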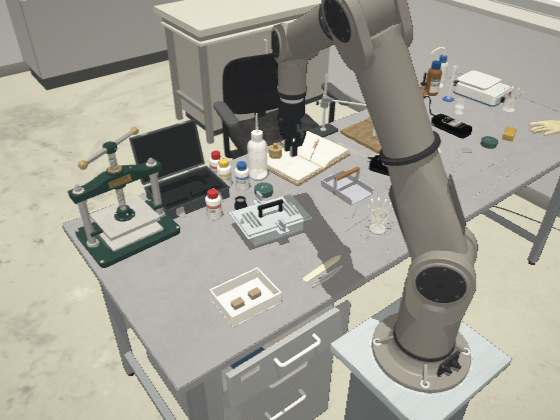

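```bash
python3 - <<'E'
from h import *
z=np.load('pics/w33.npz');P=cloud(z['K'],z['T'],z['d'])
for a,b,c,e in [(190,30,210,80),(318,30,334,70),(203,190,222,205),(315,190,332,205),(256,60,268,150)]: print(np.median(P[b:e,a:c].reshape(-1,3),0))
z=np.load('pics/t33.npz');K,T=z['K'],z['T']
cv2.imwrite('pics/t33.png',z['im'][:,:,::-1])
bot.finish_job()
E
```

```text
[0.5483 0.0633 0.0571]
[0.6588 0.0466 0.057 ]
[ 0.5276 -0.0663  0.0572]
[ 0.6367 -0.0872  0.0569]
[0.5957 0.0111 0.0971]
the job is handed in; nothing more can be done
```

View pics/t33.png

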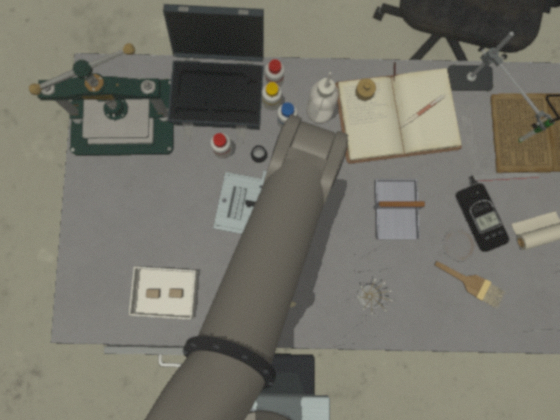

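The job is done and handed in at about 60 s of the 208 s allowed. Both spent bricks are in the tub, and the three fresh bricks are in the cassette with its cover on and both catches closed.

- **Pour:** All three fresh bricks slid into the pan, but two landed on edge, one on top of the other. That stack measured 52 mm, level with the rim, so I took the upper brick off and laid it on the pan floor before covering. The tilt stopped at about 28° because a wrist joint was near its limit. That was enough, and the tray came away empty.
- **Tray:** It is flat on the bench at its first place.
- **Cover:** The plate's top measures 57 mm at all four corners, which matches a flush seat, and the handle stands over the cassette's centre.
- **Catches:** Both grip bars measure about 1.50 rad, and each turn ended against its stop.
- **Bystanders:** The loupe, tin and red-capped bottle were not touched and appear in their places in the last pictures. I did not re-measure their positions.

The cameras disagreed a little: the top camera put the pan about 3 mm from the wrist camera's reading. I worked from the wrist camera and checked one pin through the cover's hole while lowering. No check failed at the end.

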